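# Latch the grease box and take a dip reading

## Robot

A 6-joint arm with a two-finger parallel gripper is mounted at the origin on the work surface. World frame = base frame: x ahead of the robot, y to its left, z up, the work surface at z = 0. Lengths are in m, angles in rad, forces in N, time in s.
With the tool pointing down it reaches from about 0.375 to 0.9 m from the base axis. Payload 3.1 kg.
Tool frame: the origin (TCP) lies at the very end of the fingers, on their centre line; the grasp point (between the pads) lies 19 mm behind it (hold_point_z is the distance from the TCP to the grasp point, in m); x points along the fingers, y is the direction in which the jaws open and shut, and the axes are right-handed (so a half turn about x gives the same grasp; the last joint's range is limited). The gripper opens to 87 mm and grips with 3 to 60 N. Pads are 19 mm wide; open, the fingers measure 117 mm over their backs; the gripper's body (75 mm by 190 mm) begins 51 mm behind the grasp point.
Start: joints at [-1.319, 0.527, 1.433, -0, 1.181, -0.178], TCP at [0.261, -0.568, 0.223] pointing down, gripper open.
Joint ranges: [-3.08, 3.08], [-0.75, 2.2], [0.22, 2.44], [-1.43, 4.57], [0, 2.65], [-2.85, 2.85]. Speed limits (rad/s): [2.79, 2.79, 3.14, 3.14, 3.14, 3.14].

## Interface

Orientations are given as a unit quaternion [x, y, z, w].
In Python, from rig import * gives the robot as it stands.
- The arm moves only by the tool send_rows, never from a script. Its argument "steps" is a list that holds one entry, the list of rows, each a list of 6 numbers: the shift along the tool's x, y, z in cm, then the turn, a rotation vector about the tool's x, y, z in units of 6 degrees (1.0 is 6 degrees). In form: [[[x, y, z, wx, wy, wz], ...]]. A call has 1 to 8 rows; each row shifts and turns the pose as measured when the row begins, along the tool's axes as they then stand; what a row does not reach is not made up. A row lasts 1/12 s, in which the tool goes at most 41.7 mm and 7.16 degrees, less where a joint would pass 70% of its speed; a pose out of reach is approached as far as the arm can. A call is refused whole if a number of a shift passes 4.17 or a number of a turn 1, either way. A call with a gripper value outside its range is refused whole. "gripper" is the closure, from 0 (fully open) to 1 (shut), set as the call begins (left out, the last holds). The fingers move at their own pace and stop on an object; "force" is the grip in N (left out, the last holds). Time passes only in rows, so rows that do not move let the fingers close. It gives the time, the measured TCP pose, the force and the opening at its end, in the units of the state.
- get_obs(): the state, without advancing time (a new reading comes with each control period).
- camera(name): name is "side" or "top" or "wrist"; returns (picture, depth): 480x640x3 uint8, red, green, blue; 480x640 float32, m along the optical axis (not along the pixel's ray), 0 where there is no reading.
- camera_params(name): a dict with "intrinsics" (3x3 intrinsics, pixels), "position" and "attitude" of the camera in the world; the wrist camera has in their place "T_tool_cam" (4x4, takes a point from camera to tool coordinates, whose origin is the TCP and whose axes are the tool frame's). Camera axes: x right, y down, z forward; pixel columns grow to the right and rows downward; lengths in m; the calibration is good to about 2 mm. A picture is of the moment at which its call begins: read the wrist's pose just before it. camera_params takes no time and is no camera call.
- hand_in(): hands the job in, once; it reports no verdict.
The state is a dict: "time": time; "q": joint angles; "joint_velocities": joint speeds; "joint_torque": joint torques, N m; "position": TCP position; "tool_rot": TCP orientation; "ft_force": force on the tool from outside, world axes, zero at the start; "moment": the same for the moment, N m; "grip_width": finger opening in m.
Only numpy, scipy, OpenCV 4.12 (cv2) and the standard library are available. Lean on these libraries where they do the work, as an engineer would, in place of code of your own. Each camera call takes 0.05 s, during which the arm holds its last target.

## Task

On the barbecue trolley, first turn the turnbutton on the grease box fully across so that it secures the lid. Then take the gauge rod from its stand, put it down the guide tube in the lid until its collar stops on the tube's mouth, draw it right out again and hold it up level (lying horizontally in the air, any direction, its whole length at least 150 mm above the trolley top) for reading. Finish while still holding the rod so, motionless and touching nothing but the gripper, and leave the plates, decanter, squeezer and tongs where they are.

Things in the scene. Friction and masses are not known exactly. Their poses are not given: they have to be found in the camera images.
- box: Aluminium grease box fixed to the trolley, 150 (x) by 220 (y) mm, flat closed lid with its top at 70 mm height; origin at the centre of its underside, z up. The guide tube stands on the lid at x 0, y +65 mm. Beside the lid's -y edge (the edge is at y -100) a bracket carries the turnbutton, pivot at x 0, y -117 mm. The lid cannot be opened in this task.
- tube_mouth (a point): Centre of the upper rim of the steel guide tube (outer diameter 28 mm, bore 17 mm, rim 35 mm above the lid, 105 mm above the trolley top); z up along the bore. The free depth below the rim is 101 mm. A wider 44 mm flange 4 mm high is at the tube's foot.
- turnbutton (a joint): Angle of the steel turnbutton about its vertical pivot, counter-clockwise from above; 0 = its bar lies along the lid's edge (along the box's x axis, lid free), 1.571 = hard stop, bar square across the lid's edge (along the box's y axis), one end over the lid: secured. Starts between 0.1 and 0.45; stays where it is left, turning takes about 0.06 Nm.
- turnbutton_fin (a point): Point on the turnbutton's pivot axis at the height to grip, 98 mm above the trolley top. The turnbutton is a flat bar 70 x 18 x 6 mm (top at 78 mm height) with an upright thumb fin on it, centred on the pivot, 40 mm long (along the bar), 10 mm thick and reaching up to 109 mm height. The point's x axis runs along bar and fin and turns with them; y is across the fin.
- rod_grip (a point): Centre of the gauge rod's finger disc: a flat black round disc 44 mm across and 12 mm thick, standing on edge, at the top of the rod. Site axes are the rod's: z along the rod from tip to disc, y along the disc's 12 mm thickness (squeeze along y), x in the disc's plane. The rod (about 60 g, heavy end at the disc) starts upright in its stand with its disc centre 146 mm above the trolley top.
- rod_collar (a point): Centre of the underside of the rod's collar (26 mm diameter, 6 mm thick), 46 mm below the disc centre along the rod; same axes as rod_grip. Below it the steel rod is 9 mm in diameter and 88 mm long.
- rod_tip (a point): Rounded lower tip of the rod, 134 mm from the disc centre and 88 mm below the collar; same axes as rod_grip.
- stand: Heavy fixed rod stand: 90 x 90 x 10 mm steel base with an upright tube 34 mm in outer diameter, bore 17 mm, rim 100 mm above the trolley top, on which the rod's collar rests at the start; origin at the centre of its underside.
- plates_mid (a point): Middle of a stack of three clear plates, 190 mm across, 30 mm high (bystander).
- decanter_mid (a point): Middle of a glass decanter with steel twist cap, 90 mm across, 165 mm tall, standing (bystander).
- squeezer_mid (a point): Middle of a yellow enamel lever squeezer lying along its y axis, 225 mm long, 74 mm wide, 50 mm high (bystander).
- tongs_mid (a point): Middle of steel tongs lying flat along their x axis, 270 mm long, 66 mm wide, 10 mm high (bystander).
Not all that is in view belongs to the job. There is more than one size of the part that bears rod_grip; the job needs the middle-sized.

How it is judged:
On the way, in this order (a step that is already met when the one before it is completed fails the run):
1. the turnbutton is turned fully across the lid's edge (value of joint turnbutton above 1.42 rad), for 0.2 s.
2. the rod is down the guide tube with its collar on the tube's mouth (z of rod_collar in the frame of tube_mouth below 0.004 m and distance between rod_collar and tube_mouth below 0.008 m and angle between rod_grip's own z axis and vertical below 0.12 rad and value of joint turnbutton above 1.42 rad), for 0.2 s.
3. the rod is drawn right out of the tube (z of rod_tip in the frame of tube_mouth above 0.005 m), for 0.1 s.
At the end, for the whole second after the job is handed in: The gripper still holds the rod (finger force above 2 N), motionless, level within 0.2 rad (11 degrees), its disc centre and its tip both more than 150 mm above the trolley top, touching neither box, stand nor bystanders; the turnbutton is still within 0.15 rad of its stop across the lid (value of joint turnbutton above 1.42 rad and height (world z) of each of rod_tip, rod_grip above 0.15 m and angle between rod_grip's own z axis and vertical between 1.371 and 1.771 rad and linear speed of rod below 0.02 m/s and angular speed of rod below 0.15 rad/s and contact force between rod and the fingers above 2 N and contact force between rod and box below 0.1 N and contact force between rod and stand below 0.1 N and contact force between rod and plates below 0.1 N and contact force between rod and decanter below 0.1 N and contact force between rod and squeezer below 0.1 N and contact force between rod and tongs below 0.1 N); the arm keeps its last pose, push and grip.
It fails at once if the plates displaced by more than 30 mm (distance of plates_mid from where it was at the start of the episode above 0.03 m).
It fails at once if the decanter displaced by more than 30 mm (distance of decanter_mid from where it was at the start of the episode above 0.03 m).
It fails at once if the squeezer displaced by more than 30 mm (distance of squeezer_mid from where it was at the start of the episode above 0.03 m).
It fails at once if the tongs displaced by more than 30 mm (distance of tongs_mid from where it was at the start of the episode above 0.03 m).
It also fails if it takes over 61 s, if anything falls off the work surface, if the arm or the gripper's body presses on something with over 40 N, if the wrist force passes 120 N, or if a joint passes its speed limit or range.

## Working session

There is one attempt and no reset: what is moved stays moved. The work goes in short steps, Python scripts to look and compute and a tool call to move; the robot and the scene stay as the last step left them, time stands still between calls to the robot, and variables do not carry over. Pictures are saved under pics/ and viewed, and the job is handed in when it is done.

Besides the shell and the picture viewer there is one more tool, called after ">>>" as name(argument=value, ...) on one line, values as JSON. send_rows: Moves the arm, as the interface text tells. Its arguments: {"type":"object","properties":{"steps":{"type":"array"},"gripper":{"type":"number"},"force":{"type":"number"}},"required":["steps"]}

```bash
ls; mkdir -p pics; python3 - <<'E'
from rig import *
import cv2,numpy as np
print(get_obs())
for n in ["side","top","wrist"]:
    p,d=camera(n); cv2.imwrite(f"pics/{n}0.png",p[:,:,::-1]); np.save(f"/tmp/{n}0.npy",d)
    print(n,camera_params(n))
E
```

```text
pics
{'time': 0.0, 'q': array([-1.31849980e+00,  5.28475421e-01,  1.43389728e+00,  6.16410135e-06,
        1.18136098e+00, -1.78503248e-01]), 'joint_velocities': array([ 0.00044788,  0.00052984, -0.00067884,  0.00125994,  0.00100356,
        0.0018277 ]), 'joint_torque': array([ 2.45207257e-04, -4.40044177e+01, -1.76592547e+01,  6.32848218e-02,
        5.82044001e-02, -1.72791392e-04]), 'position': array([ 0.26084227, -0.56717378,  0.22156753]), 'tool_rot': array([-0.69074012, -0.15189128,  0.69079194, -0.15037823]), 'ft_force': array([ 0.45437914,  0.12151053, -0.172697  ]), 'moment': array([-0.02232869,  0.04346648, -0.00074724]), 'grip_width': 0.08672748904778779}
side {'intrinsics': array([[575.77175574,   0.        , 319.07260807],
       [  0.        , 575.77175574, 240.22511383],
       [  0.        ,   0.        ,   1.        ]]), 'position': array([ 0.45316925, -1.3822932 ,  1.06499011]), 'attitude': array([ 0.88116822, -0.04916926,  0.01462332, -0.47001182])}
top {'intrinsics': array([[456.87493558,   0.        , 308.39374065],
       [  0.        , 456.87493558, 239.69105324],
       [  0.        ,   0.        ,   1.        ]]), 'position': array([4.07674386e-01, 6.53846605e-04, 1.46516926e+00]), 'attitude': array([ 0.71349557, -0.69787107,  0.03873996, -0.04898223])}
wrist {'intrinsics': array([[383.85280738,   0.        , 315.07516181],
       [  0.        , 383.85280738, 241.48205239],
       [  0.        ,   0.        ,   1.        ]]), 'T_tool_cam': array([[ 5.14037107e-04, -2.80505117e-01,  9.59852392e-01,
        -1.63552995e-01],
       [ 9.99999796e-01,  5.07430303e-04, -3.87247257e-04,
        -1.77447592e-04],
       [-3.78433353e-04,  9.59852396e-01,  2.80505320e-01,
        -7.69606750e-02],
       [ 0.00000000e+00,  0.00000000e+00,  0.00000000e+00,
         1.00000000e+00]])}
```

View pics/side0.png

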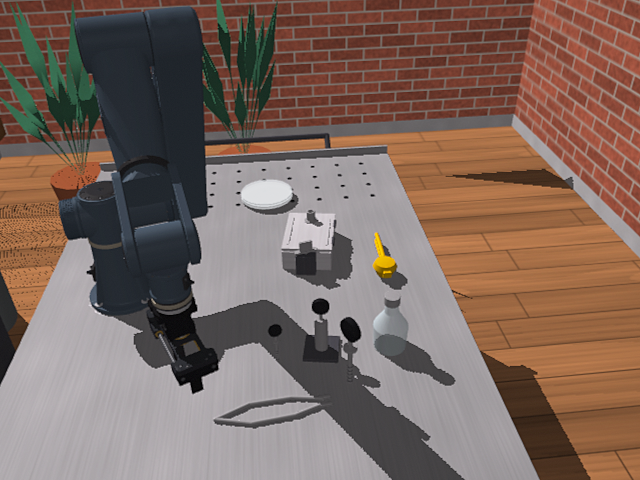

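View pics/top0.png

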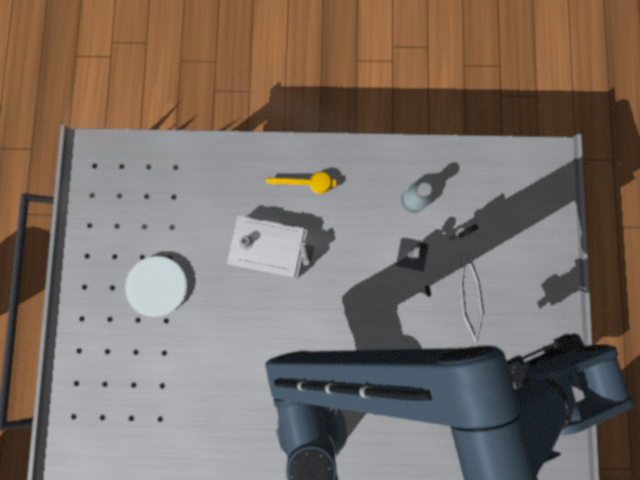

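View pics/wrist0.png

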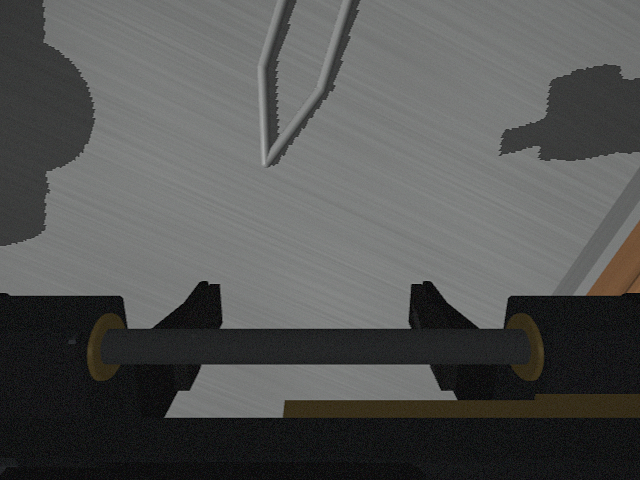

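The side view shows the box (310,240), the stand with a disc (320,306), a second larger-looking disc (350,329) and a small one (275,330). I'll zoom in and measure their sizes.

```bash
cat > h.py <<'E'
import cv2,numpy as np
from scipy.spatial.transform import Rotation as R
from rig import camera_params,get_obs,camera
def cam(n,obs=None):
    c=camera_params(n);K=c["intrinsics"]
    if n=="wrist":
        T=np.eye(4);T[:3,:3]=R.from_quat(obs["tool_rot"]).as_matrix();T[:3,3]=obs["position"]
        M=T@c["T_tool_cam"]; return K,M[:3,:3],M[:3,3]
    return K,R.from_quat(c["attitude"]).as_matrix(),np.array(c["position"])
def ray(C,u,v):
    K,Rm,p=C; d=Rm@np.linalg.inv(K)@np.array([u,v,1.]); return p,d
def onz(C,u,v,z):
    p,d=ray(C,u,v); return p+d*(z-p[2])/d[2]
def cloud(C,D):
    K,Rm,p=C;h,w=D.shape;u,v=np.meshgrid(np.arange(w),np.arange(h))
    P=np.stack([(u-K[0,2])/K[0,0]*D,(v-K[1,2])/K[1,1]*D,D],-1)@Rm.T+p
    P[D<=0]=np.nan
    return P
def proj(C,X):
    K,Rm,p=C;c=(np.asarray(X)-p)@Rm;q=c@K.T;return q[...,:2]/q[...,2:]
E
python3 - <<'E'
from h import *
a=cv2.imread("pics/side0.png");b=cv2.imread("pics/top0.png")
cv2.imwrite("pics/s1.png",cv2.resize(a[190:400,220:460],None,fx=3,fy=2.85,interpolation=cv2.INTER_CUBIC))
cv2.imwrite("pics/t1.png",cv2.resize(b[160:360,210:500],(800,552),interpolation=cv2.INTER_CUBIC))
for n in ["side","top"]:
    D=np.load(f"/tmp/{n}0.npy");C=cam(n);P=cloud(C,D)
    pts=[(320,306),(350,329),(275,330),(321,325),(311,215),(305,265),(310,240)] if n=="side" else [(415,254),(470,230),(428,291),(249,240),(306,253),(270,240),(155,285)]
    for u,v in pts: print(n,u,v,P[v,u].round(3))
E
```

```text
side 320 306 [ 0.545 -0.313  0.151]
side 350 329 [ 0.599 -0.439  0.185]
side 275 330 [ 0.432 -0.338  0.109]
side 321 325 [ 0.545 -0.322  0.098]
side 311 215 [0.567 0.206 0.094]
side 305 265 [0.53 0.01 0.04]
side 310 240 [0.55  0.041 0.108]
top 415 254 [ 0.542 -0.298  0.098]
top 470 230 [ 0.602 -0.427  0.203]
top 428 291 [ 0.432 -0.33   0.122]
top 249 240 [0.573 0.201 0.104]
top 306 253 [0.539 0.029 0.079]
top 270 240 [0.577 0.141 0.075]
top 155 285 [0.433 0.503 0.028]
```

View pics/s1.png

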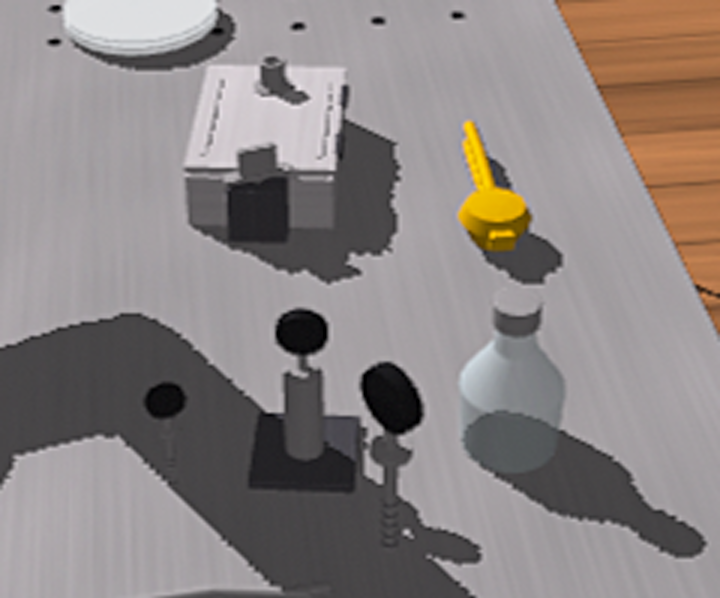

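View pics/t1.png

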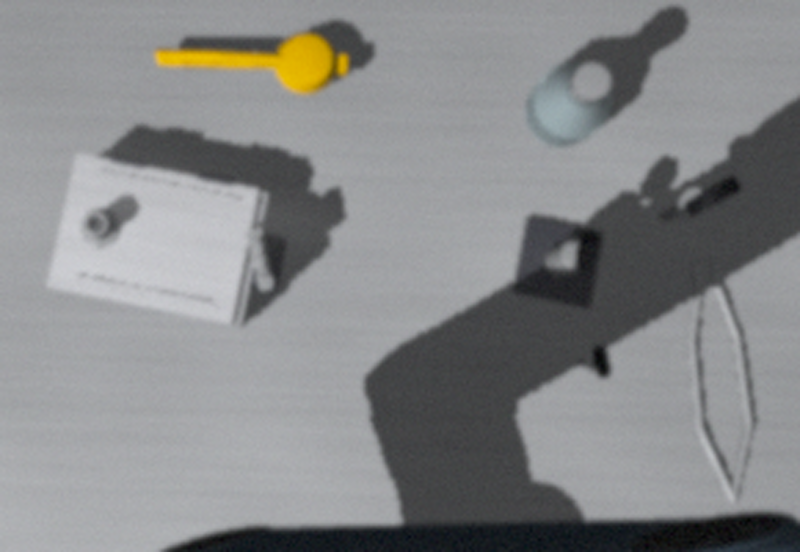

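```bash
python3 - <<'E'
from h import *
for n in ["top","side"]:
    C=cam(n);P=cloud(C,np.load(f"/tmp/{n}0.npy"))
    x,y,z=P[...,0],P[...,1],P[...,2]
    box=(x>.4)&(x<.7)&(y>-.02)&(y<.3)
    def rect(m,name):
        Q=P[m]
        r=cv2.minAreaRect((Q[:,:2]*1000).astype(np.float32))
        print(n,name,len(Q),"c",np.round(r[0],1),"s",np.round(r[1],1),"a",round(r[2],1),"mean",Q.mean(0).round(4),"zmax",Q[:,2].max().round(3))
    rect(box&(z>.062)&(z<.078),"lid")
    rect(box&(z>.098)&(z<.115)&(y>.12),"tube")
    rect(box&(z>.092)&(z<.12)&(y<.12),"fin")
    s=(x>.45)&(x<.58)&(y>-.38)&(y<-.22)
    rect(s&(z>.115)&(z<.19),"disc")
    rect(s&(z>.09)&(z<.112),"collar")
    rect(s&(z>.004)&(z<.02),"base")
    rect((x>.39)&(x<.47)&(y>-.38)&(y<-.28)&(z>.05),"small")
    rect((x>.57)&(x<.66)&(y>-.5)&(y<-.37)&(z>.05),"large")
    rect((x>.6)&(x<.75)&(y>-.4)&(y<-.2)&(z>.05),"decanter")
    rect((x>.3)&(x<.9)&(y>0.0)&(y<.2)&(z>.01)&(x>.68),"squeezer")
E
```

```text
top lid 3483 c [559.7 135.2] s [250.1 159.7] a 79.8 mean [0.5595 0.1468 0.071 ] zmax 0.078
top tube 48 c [570.4 213.8] s [27.1 25.8] a 58.6 mean [0.5707 0.214  0.105 ] zmax 0.114
top fin 45 c [538.9  35.1] s [39.5  9.7] a 13.8 mean [0.5385 0.0351 0.1089] zmax 0.115
top disc 99 c [ 548.6 -307.5] s [12.1 41.7] a 81.3 mean [ 0.5482 -0.3059  0.1579] zmax 0.171
top collar 57 c [ 548.  -300.2] s [17.8 30.4] a 88.1 mean [ 0.548  -0.3     0.1022] zmax 0.112
top base 692 c [ 515.4 -300.7] s [127.8 157.6] a 1.1 mean [ 0.525  -0.2996  0.0092] zmax 0.019
top small 76 c [ 433.5 -331.1] s [32.9 13.7] a 16.2 mean [ 0.4337 -0.3308  0.1026] zmax 0.124
top large 194 c [ 603.9 -429.1] s [31.2 55.9] a 45.3 mean [ 0.6023 -0.4246  0.1677] zmax 0.209
top decanter 653 c [ 713.6 -308.1] s [88.7 65.7] a 74.2 mean [ 0.7139 -0.3032  0.1091] zmax 0.173
top squeezer 398 c [785.6  99.1] s [151.  197.2] a 1.1 mean [0.7735 0.0672 0.038 ] zmax 0.056
side lid 1806 c [556.3 134.8] s [272.4 160.6] a 80.4 mean [0.5558 0.1372 0.0695] zmax 0.078
side tube 36 c [566.8 211.6] s [28.6 27.4] a 51.6 mean [0.5673 0.2101 0.1036] zmax 0.11
side fin 81 c [536.1  32.9] s [41.2 16. ] a 13.5 mean [0.5361 0.0322 0.1025] zmax 0.113
side disc 244 c [ 545.9 -311.8] s [24.7 42.3] a 73.8 mean [ 0.5458 -0.3125  0.1482] zmax 0.169
side collar 125 c [ 546.2 -312.6] s [30.6 30.7] a 86.4 mean [ 0.5458 -0.315   0.101 ] zmax 0.112
side base 658 c [ 517.5 -299.5] s [126.9 152.3] a 3.2 mean [ 0.5372 -0.3188  0.0093] zmax 0.02
side small 194 c [ 431.3 -334.3] s [32.8 19.9] a 11.9 mean [ 0.4312 -0.3365  0.0958] zmax 0.125
side large 620 c [ 601.1 -432. ] s [34.1 57.1] a 14.7 mean [ 0.601  -0.4364  0.1542] zmax 0.206
side decanter 1121 c [ 714.5 -324.6] s [70.7 67.9] a 1.8 mean [ 0.7159 -0.3308  0.1032] zmax 0.168
side squeezer 190 c [758.8  77.3] s [ 60.5 156.9] a 5.7 mean [0.7702 0.0697 0.0386] zmax 0.051
```

```bash
cat >> h.py <<'E'
def to(pos,down_yaw=None,Rt=None,o=None):
    """remaining shift (cm, tool axes) and turn (units 6deg). down_yaw: angle deg of tool y in world, tool x down"""
    o=o or get_obs();Rm=R.from_quat(o["tool_rot"]).as_matrix()
    d=Rm.T@(np.array(pos)-o["position"])*100
    w=None
    if down_yaw is not None:
        a=np.radians(down_yaw);ty=np.array([np.cos(a),np.sin(a),0]);tx=np.array([0,0,-1.]);Rt=np.stack([tx,ty,np.cross(tx,ty)],1)
    if Rt is not None: w=np.degrees(R.from_matrix(Rm.T@Rt).as_rotvec())/6
    y=np.degrees(np.arctan2(Rm[1,1],Rm[0,1]))
    print("t",round(o["time"],2),"pos",o["position"].round(4),"yaw_y",y.round(1),"q",np.round(o["q"],2),"F",np.round(o["ft_force"],1),"w",round(o["grip_width"],4))
    print(" shift cm",d.round(2)," turn",None if w is None else w.round(2), " dist",np.linalg.norm(d).round(2))
E
python3 - <<'E'
from h import *
to([.538,.0345,.25],103.8);to([.538,.0345,.25],103.8-180)
E
```

```text
t 0.15 pos [ 0.2609 -0.5673  0.2218] yaw_y -65.3 q [-1.32  0.53  1.43  0.    1.18 -0.18] F [-0.4 -0.6 -1.3] w 0.0872
 shift cm [ -2.73 -43.11 -50.31]  turn [-2.819e+01 -2.000e-02 -0.000e+00]  dist 66.32
t 0.15 pos [ 0.2609 -0.5673  0.2218] yaw_y -65.3 q [-1.32  0.53  1.43  0.    1.18 -0.18] F [-0.4 -0.6 -1.3] w 0.0872
 shift cm [ -2.73 -43.11 -50.31]  turn [ 1.81 -0.    0.02]  dist 66.32
```

>>> send_rows(steps=[[[-1,-2.3,-2.7,0,0,0],[-1,-2.6,-3,0,0,0],[-1,-2.6,-3,0,0,0],[0,-2.6,-3,0,0,0],[0,-2.6,-3,0,0,0],[0,-2.6,-3,0,0,0],[0,-2.6,-3,0,0,0],[0,-2.6,-3,0,0,0]]], gripper=0.55)

```text
time: 0.82
position: [0.392, -0.2805, 0.2493]
tool_rot: [-0.692, -0.145, 0.692, -0.146]
ft_force: [0.5, -0.5, 0.6]
grip_width: 0.0432
```

```bash
python3 - <<'E'
from h import *
to([.538,.0345,.25],103.8-180)
E
```

```text
t 0.82 pos [ 0.392  -0.2805  0.2493] yaw_y -66.2 q [-0.85  0.3   1.75 -0.    1.09  0.3 ] F [ 0.5 -0.5  0.6] w 0.0432
 shift cm [ -0.12 -22.93 -26.07]  turn [ 1.67  0.01 -0.01]  dist 34.72
```

>>> send_rows(steps=[[[0,-2.8,-2.7,0.2,0,0],[0,-2.8,-2.8,0.2,0,0],[0,-2.8,-2.8,0.2,0,0],[0,-2.8,-2.9,0.2,0,0],[0,-2.8,-2.9,0.2,0,0],[0,-2.7,-3,0.2,0,0],[0,-2.7,-3,0.2,0,0],[0,-2.0,-2.8,0.3,0,0]]])

```text
time: 1.48
position: [0.536, 0.0122, 0.2485]
tool_rot: [-0.701, -0.081, 0.704, -0.081]
ft_force: [0.1, -0.3, 0.8]
grip_width: 0.0387
```

```bash
python3 - <<'E'
from h import *
to([.538,.0345,.25],103.8-180)
o=get_obs();p,d=camera("wrist");cv2.imwrite("pics/w1.png",p[:,:,::-1])
C=cam("wrist",o);print(proj(C,[[.538,.0345,.109],[.57,.2138,.105]]))
E
```

```text
t 1.48 pos [0.536  0.0122 0.2485] yaw_y -76.9 q [-0.19  0.38  1.62 -0.    1.15  1.16] F [ 0.1 -0.3  0.8] w 0.0387
 shift cm [-0.15 -2.13 -0.7 ]  turn [-0.11  0.03  0.01]  dist 2.24
[[289.26846396 218.74263068]
 [ 69.32861996 125.86243158]]
```

View pics/w1.png

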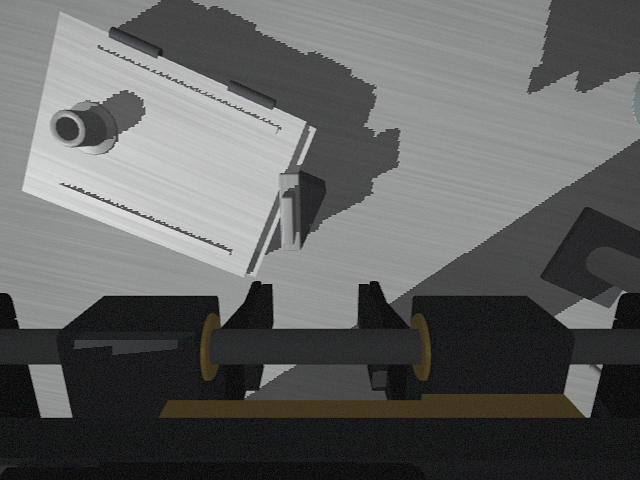

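```bash
python3 - <<'E'
from h import *
a=cv2.imread("pics/w1.png")
cv2.imwrite("pics/w1z.png",cv2.resize(a[160:270,240:350],(770,770),interpolation=cv2.INTER_CUBIC))
cv2.imwrite("pics/w1t.png",cv2.resize(a[90:170,35:135],(800,600)[:1]+(600,) and (750,600),interpolation=cv2.INTER_CUBIC))
E
```

```text
(no output)
```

View pics/w1z.png

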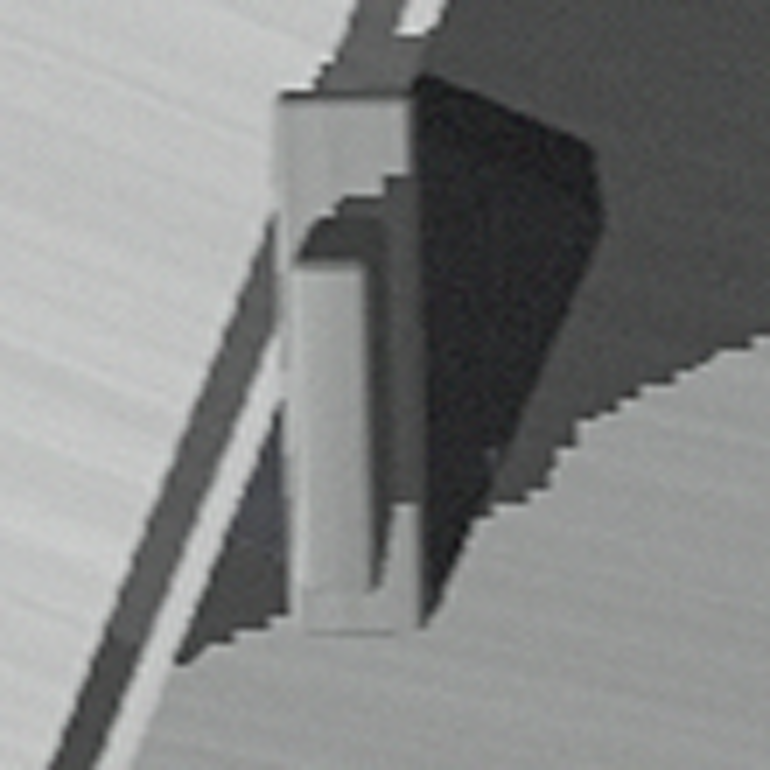

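View pics/w1t.png

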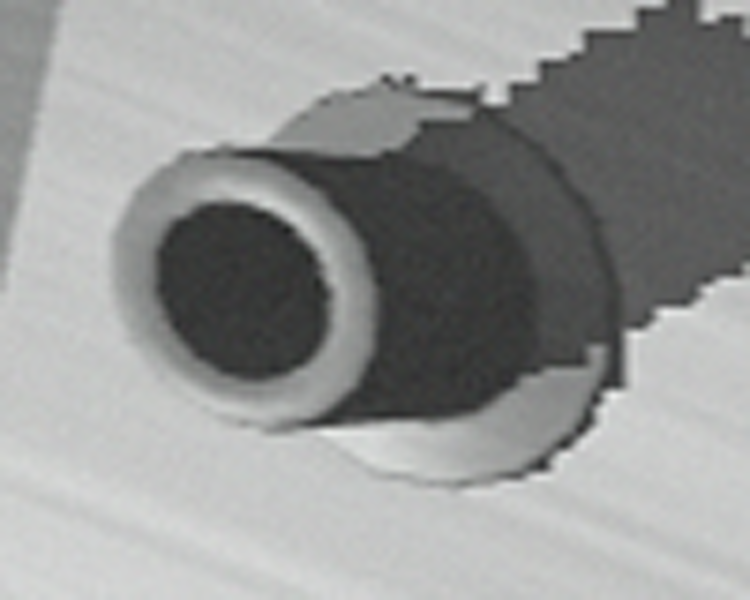

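```bash
python3 - <<'E'
from h import *
o=get_obs();C=cam("wrist",o)
a=onz(C,286.7,197.0,.109);b=onz(C,287.9,244.2,.109);m=onz(C,66.9,128.3,.105)
c=(a+b)/2;print(a,b,c,np.degrees(np.arctan2(*(b-a)[1::-1])),np.linalg.norm(a-b),m,m-c,np.linalg.norm(m-c),np.degrees(np.arctan2(*(m-c)[1::-1])))
to([c[0],c[1],.25],-76.2)
E
```

```text
[0.56056493 0.04482847 0.109     ] [0.52241988 0.03568334 0.109     ] [0.5414924 0.0402559 0.109    ] -166.51802884576102 0.03922599134114081 [0.57319453 0.22099196 0.105     ] [ 0.03170212  0.18073606 -0.004     ] 0.1835389546183304 80.05120599271365
t 1.53 pos [0.5409 0.0163 0.2488] yaw_y -76.8 q [-0.18  0.38  1.61  0.    1.14  1.16] F [5.2 2.3 0.4] w 0.0391
 shift cm [-0.11 -2.32 -0.61]  turn [-0.1  -0.04  0.03]  dist 2.4
```

>>> send_rows(steps=[[[0,-0.7,-0.2,0,0,0],[0,-0.7,-0.2,0,0,0],[0,0,0,0,0,0],[0,0,0,0,0,0]]])

```text
time: 1.87
position: [0.5423, 0.035, 0.2476]
tool_rot: [0.703, 0.085, -0.701, 0.083]
ft_force: [-1.2, -0.9, -0.1]
grip_width: 0.0392
```

```bash
python3 - <<'E'
from h import *
to([.538,.0355,.25],103.5-180)
o=get_obs();p,d=camera("wrist");cv2.imwrite("pics/w2.png",p[:,:,::-1]);to([.538,.0355,.25])
a=p[:,:,::-1];np.save("/tmp/o2.npy",np.concatenate([o["position"],o["tool_rot"]]))
cv2.imwrite("pics/w2z.png",cv2.resize(a[160:270,240:350],(770,770),interpolation=cv2.INTER_CUBIC))
E
```

```text
t 1.87 pos [0.5423 0.035  0.2476] yaw_y -76.3 q [-0.14  0.39  1.61  0.    1.14  1.19] F [-1.2 -0.9 -0.1] w 0.0392
 shift cm [-0.24 -0.15  0.41]  turn [ 0.03 -0.02  0.03]  dist 0.5
t 1.92 pos [0.5422 0.0348 0.2476] yaw_y -76.4 q [-0.14  0.39  1.61  0.    1.14  1.19] F [-0.4 -0.4 -0.5] w 0.0391
 shift cm [-0.24 -0.17  0.39]  turn None  dist 0.49
```

View pics/w2z.png

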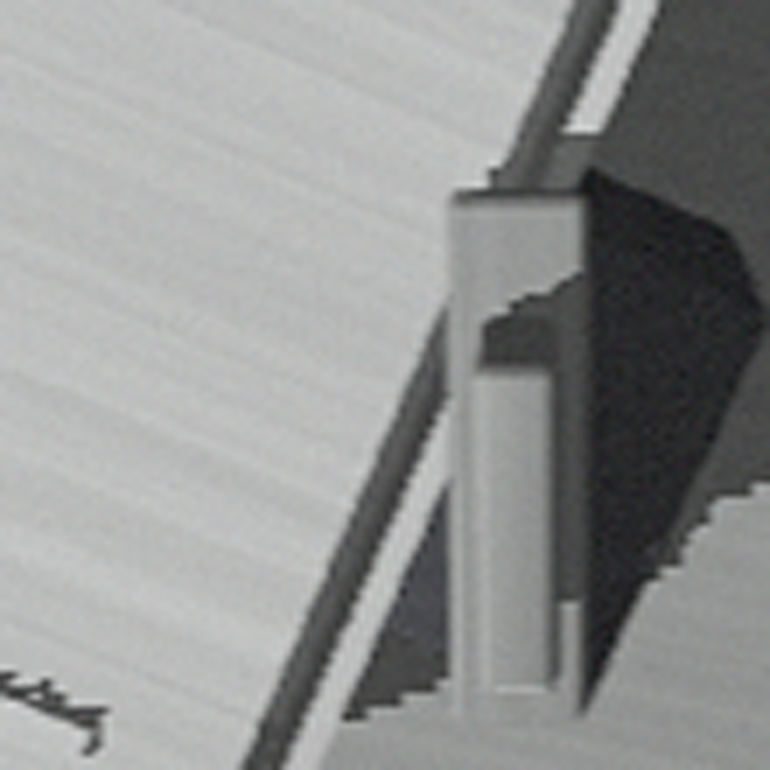

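View pics/w2.png

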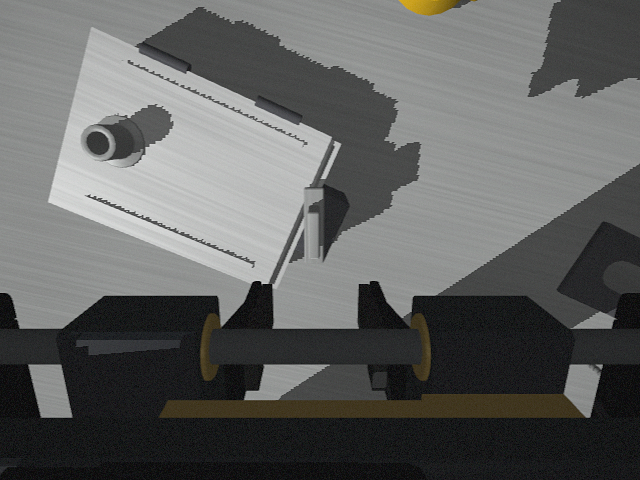

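```bash
python3 - <<'E'
from h import *
v=np.load("/tmp/o2.npy");o=dict(position=v[:3],tool_rot=v[3:]);C=cam("wrist",o)
g=cv2.cvtColor(cv2.imread("pics/w2.png"),cv2.COLOR_BGR2GRAY)
sub=g[125:160,80:118];m=(sub<80).astype(np.uint8)
n,l,s,cc=cv2.connectedComponentsWithStats(m);print(s,cc)
f=lambda X,Y:(240+(X+.5)/7-.5,160+(Y+.5)/7-.5)
a=onz(C,*f(513,372),.109);b=onz(C,*f(519,690),.109);c=(a+b)/2
print(c,np.degrees(np.arctan2(*(a-b)[1::-1])),np.linalg.norm(a-b))
for i in range(1,n):
    mm=onz(C,80+cc[i,0],125+cc[i,1],.105);print(s[i,4],mm,np.linalg.norm(mm-c),np.degrees(np.arctan2(*(mm-c)[1::-1])))
E
```

```text
[[  0   0  38  35 739]
 [ 19   0  19  35 198]
 [  7   7  22  23 393]] [[15.16373478 17.73071719]
 [33.14141414 12.91414141]
 [17.39694656 17.68447837]]
[0.53574646 0.03563596 0.109     ] 14.652581220778055 0.0384489910358746
198 [0.57413335 0.20393476 0.105     ] 0.1726674285225249 77.15133804354745
393 [0.56765162 0.21546922 0.105     ] 0.18268536645245836 79.93953765582677
```

```bash
python3 - <<'E'
from h import *
to([.5365,.0355,.084],-76)
E
```

```text
t 1.92 pos [0.5422 0.0348 0.2476] yaw_y -76.4 q [-0.14  0.39  1.61  0.    1.14  1.19] F [-0.4 -0.4 -0.5] w 0.0391
 shift cm [16.36 -0.15  0.57]  turn [-0.06 -0.02  0.03]  dist 16.37
```

>>> send_rows(steps=[[[2,-0.1,0.2,0,0,0],[3,-0.1,0.2,0,0,0],[3,0,0.2,0,0,0],[3,0,0.1,0,0,0],[2,0,0,0,0,0],[1,0,0,0,0,0],[0,0,0,0,0,0]]])

```text
time: 2.5
position: [0.5368, 0.0265, 0.1061]
tool_rot: [0.706, 0.08, -0.699, 0.081]
ft_force: [-0.1, 0.3, 0.6]
grip_width: 0.0391
```

```bash
python3 - <<'E'
from h import *
to([.5365,.0355,.084],-76)
o=get_obs();p,d=camera("wrist");cv2.imwrite("pics/w3.png",p[:,:,::-1])
E
```

```text
t 2.5 pos [0.5368 0.0265 0.1061] yaw_y -77.0 q [-0.16  0.58  1.76  0.    0.79  1.18] F [-0.1  0.3  0.6] w 0.0391
 shift cm [ 2.21 -0.89 -0.15]  turn [-0.16 -0.1  -0.03]  dist 2.38
```

View pics/w3.png

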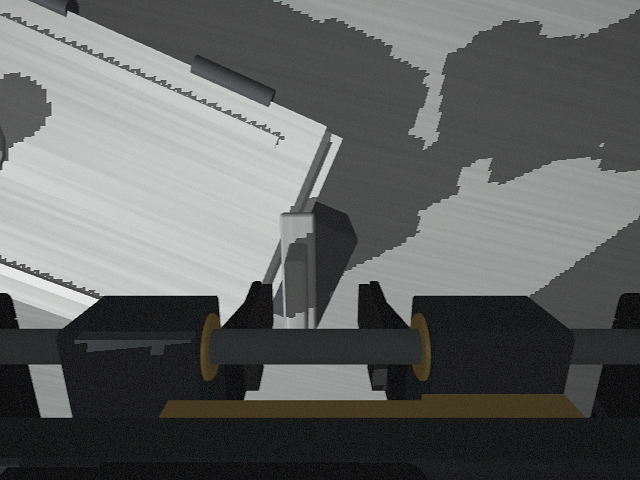

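>>> send_rows(steps=[[[0,-0.5,-0.1,-0.1,0,0],[0,-0.4,0,0,0,0],[0,0,0,0,0,0],[0,0,0,0,0,0]]])

```text
time: 2.88
position: [0.5382, 0.0341, 0.1102]
tool_rot: [0.708, 0.082, -0.696, 0.085]
ft_force: [-0.9, -0.2, -0.1]
grip_width: 0.0389
```

```bash
python3 - <<'E'
from h import *
to([.5365,.0355,.084],-76)
E
```

```text
t 2.88 pos [0.5382 0.0341 0.1102] yaw_y -76.5 q [-0.14  0.57  1.76  0.    0.79  1.19] F [-0.9 -0.2 -0.1] w 0.0389
 shift cm [ 2.62 -0.19  0.17]  turn [-0.08 -0.16 -0.05]  dist 2.63
```

>>> send_rows(steps=[[[0.7,-0.1,0.1,0,-0.1,0],[0.7,-0.1,0.1,0,0,0],[0.7,0,0,0,0,0],[0.5,0,0,0,0,0],[0,0,0,0,0,0]]])

```text
time: 3.3
position: [0.5376, 0.036, 0.0841]
tool_rot: [0.706, 0.081, -0.698, 0.086]
ft_force: [0.5, 0.9, 0.4]
grip_width: 0.0394
```

```bash
python3 - <<'E'
from h import *
to([.5365,.0355,.084],-76)
o=get_obs();p,d=camera("wrist");cv2.imwrite("pics/w4.png",p[:,:,::-1])
E
```

```text
t 3.3 pos [0.5376 0.036  0.0841] yaw_y -76.4 q [-0.14  0.62  1.77 -0.01  0.74  1.2 ] F [0.5 0.9 0.4] w 0.0394
 shift cm [0.01 0.02 0.12]  turn [-0.07 -0.1  -0.07]  dist 0.12
```

View pics/w4.png

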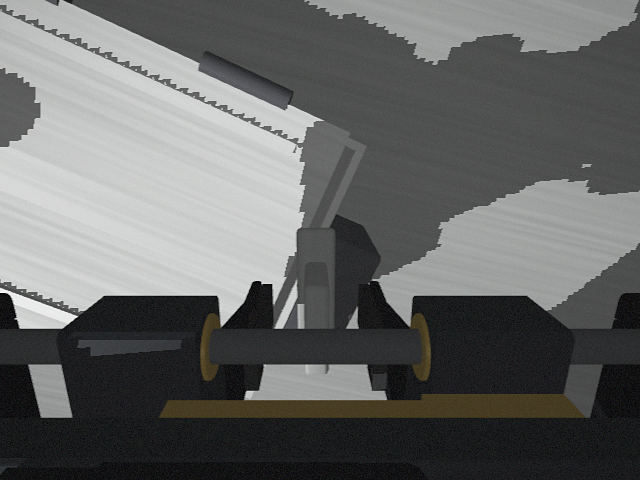

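>>> send_rows(steps=[[[0,0,0,0,0,0],[0,0,0,0,0,0],[0,0,0,0,0,0],[0,0,0,0,0,0]]], gripper=1, force=20)

```text
time: 3.68
position: [0.5377, 0.0359, 0.0839]
tool_rot: [0.706, 0.081, -0.698, 0.086]
ft_force: [0.2, 0.3, -0.5]
grip_width: 0.02
```

```bash
python3 - <<'E'
from h import *
to([.537,.0355,.084],-10)
E
```

```text
t 3.68 pos [0.5377 0.0359 0.0839] yaw_y -76.4 q [-0.14  0.62  1.77 -0.01  0.74  1.2 ] F [ 0.2  0.3 -0.5] w 0.02
 shift cm [-0.01  0.02  0.07]  turn [-11.07  -0.04  -0.12]  dist 0.08
```

>>> send_rows(steps=[[[0,0,0,0,0,0],[0,0,0,0,0,0],[0,0,0,0,0,0],[0,0,0,0,0,0]]])

```text
time: 4.02
position: [0.5379, 0.0358, 0.0841]
tool_rot: [0.706, 0.081, -0.698, 0.086]
ft_force: [0.8, -0.3, -1.2]
grip_width: 0.0097
```

Gripped at 9.7 mm. Now turn counter-clockwise (negative about tool x).

>>> send_rows(steps=[[[0,0,0,-0.5,0,0],[0,0,0,-0.7,0,0],[0,0,0,-0.7,0,0],[0,0,0,-0.7,0,0],[0,0,0,-0.7,0,0],[0,0,0,-0.5,0,0]]])

```text
time: 4.52
position: [0.5376, 0.0363, 0.0841]
tool_rot: [0.674, 0.223, -0.667, 0.228]
ft_force: [-0.0, -0.1, -1.0]
grip_width: 0.0098
```

```bash
python3 - <<'E'
from h import *
to([.5378,.0358,.084],-10)
print(get_obs()["moment"])
E
```

```text
t 4.52 pos [0.5376 0.0363 0.0841] yaw_y -52.8 q [-0.14  0.62  1.77 -0.    0.74  0.78] F [-0.  -0.1 -1. ] w 0.0098
 shift cm [0.01 0.06 0.02]  turn [-7.14 -0.03 -0.11]  dist 0.06
[ 0.16149844  0.03992906 -0.05454115]
```

>>> send_rows(steps=[[[0,0,0,-0.9,0,0],[0,0,0,-0.9,0,0],[0,0,0,-0.9,0,0],[0,0,0,-0.9,0,0],[0,0,0,-0.9,0,0],[0,0,0,-0.9,0,0],[0,0,0,-0.9,0,0],[0,0,0,-0.5,0,0]]])

```text
time: 5.18
position: [0.5366, 0.037, 0.0841]
tool_rot: [0.545, 0.451, -0.54, 0.455]
ft_force: [-0.4, -0.2, -1.7]
grip_width: 0.0102
```

```bash
python3 - <<'E'
from h import *
to([.5378,.0358,.084],-10)
print(get_obs()["moment"])
E
```

```text
t 5.18 pos [0.5366 0.037  0.0841] yaw_y -10.3 q [-0.14  0.62  1.78  0.    0.74  0.04] F [-0.4 -0.2 -1.7] w 0.0102
 shift cm [0.01 0.14 0.1 ]  turn [-0.05 -0.02 -0.08]  dist 0.17
[ 0.1284625   0.01517962 -0.05158272]
```

>>> send_rows(steps=[[[0,0,0,-0.4,0,0],[0,0,0,-0.4,0,0],[0,0,0,-0.3,0,0]]])

```text
time: 5.43
position: [0.5366, 0.0372, 0.0841]
tool_rot: [0.519, 0.482, -0.513, 0.485]
ft_force: [0.2, -0.3, -0.0]
grip_width: 0.0112
```

```bash
python3 - <<'E'
from h import *
to([.5378,.0358,.084],-10)
print(get_obs()["moment"])
p,d=camera("wrist");cv2.imwrite("pics/w5.png",p[:,:,::-1])
E
```

```text
t 5.43 pos [0.5366 0.0372 0.0841] yaw_y -3.7 q [-0.14  0.62  1.78  0.01  0.74 -0.08] F [ 0.2 -0.3 -0. ] w 0.0112
 shift cm [0.01 0.13 0.13]  turn [ 1.05 -0.03 -0.08]  dist 0.18
[-0.00830764 -0.04462627 -0.45458983]
```

View pics/w5.png

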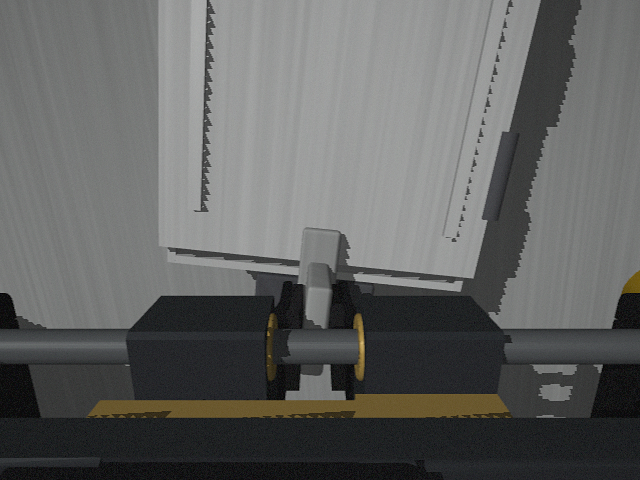

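>>> send_rows(steps=[[[0,0,0,0,0,0],[0,0,0,0,0,0],[0,0,0,0,0,0],[0,0,0,0,0,0],[0,0,0,0,0,0],[0,0,0,0,0,0]]], gripper=0.4)

```text
time: 5.98
position: [0.537, 0.037, 0.0846]
tool_rot: [0.519, 0.482, -0.513, 0.486]
ft_force: [0.0, -0.1, -0.3]
grip_width: 0.0429
```

>>> send_rows(steps=[[[-1.5,0,0,0,0,0],[-3,0,0,0,0,0],[-3,0,0,0,0,0],[-3,0,0,0,0,0],[-3,0,0,0,0,0],[-2,0,0,0,0,0],[0,0,0,0,0,0],[0,0,0,0,0,0]]])

```text
time: 6.65
position: [0.534, 0.0371, 0.2452]
tool_rot: [0.517, 0.483, -0.514, 0.485]
ft_force: [0.1, -0.1, -0.8]
grip_width: 0.0523
```

```bash
python3 - <<'E'
from h import *
to([.545,-.24,.25],-98.7)
o=get_obs();p,d=camera("wrist");cv2.imwrite("pics/w6.png",p[:,:,::-1]);np.save("/tmp/o6.npy",np.concatenate([o["position"],o["tool_rot"]]));to([.545,-.24,.25])
E
```

```text
t 6.65 pos [0.534  0.0371 0.2452] yaw_y -3.7 q [-0.14  0.38  1.63  0.    1.13 -0.08] F [ 0.1 -0.1 -0.8] w 0.0523
 shift cm [-0.52  2.87 27.58]  turn [15.84 -0.05 -0.02]  dist 27.73
t 6.7 pos [0.5341 0.0371 0.245 ] yaw_y -3.7 q [-0.14  0.38  1.63  0.    1.13 -0.08] F [-0. -1.  0.] w 0.0527
 shift cm [-0.54  2.86 27.58]  turn None  dist 27.73
```

View pics/w6.png

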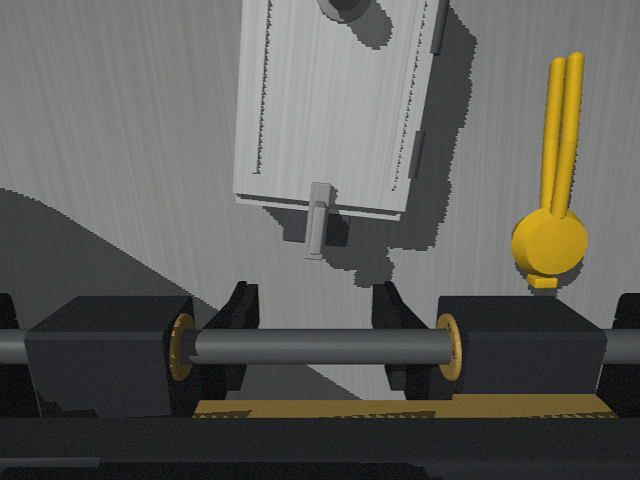

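>>> send_rows(steps=[[[-0.5,0,2.5,0,0,0],[-0.5,0,3.8,0,0,0],[-0.5,-0.1,4,0,0,0],[-0.5,-0.1,4,0,0,0],[0,-0.1,4,0,0,0],[0,-0.1,4,0,0,0],[0,0,4,0,0,0],[0,0,4,0,0,0]]])

```text
time: 7.37
position: [0.5046, -0.2652, 0.2498]
tool_rot: [-0.512, -0.496, 0.512, -0.479]
ft_force: [1.1, 0.1, -0.6]
grip_width: 0.0519
```

>>> send_rows(steps=[[[0,0,2,1,0,0],[0,0,0,1,0,0],[0,0,0,1,0,0],[0,0,0,1,0,0],[0,0,0,1,0,0],[0,0,0,1,0,0],[0,0,0,1,0,0],[0,0,0,1,0,0]]])

```text
time: 8.03
position: [0.4946, -0.2949, 0.23]
tool_rot: [-0.662, -0.234, 0.682, -0.203]
ft_force: [-0.3, -0.4, 0.1]
grip_width: 0.0524
```

>>> send_rows(steps=[[[0,0,0,1,0,0],[0,0,0,1,0,0],[0,0,0,1,0,0],[0,0,0,1,0,0],[0,0,0,1,0,0],[0,0,0,1,0,0],[0,0,0,1,0,0],[0,0,0,0.8,0,0]]])

```text
time: 8.7
position: [0.4866, -0.2886, 0.2113]
tool_rot: [-0.676, 0.065, 0.728, 0.099]
ft_force: [0.0, 0.5, 0.4]
grip_width: 0.0517
```

```bash
python3 - <<'E'
from h import *
to([.49,-.30,.26],-98.7)
v=np.load("/tmp/o6.npy");C=cam("wrist",dict(position=v[:3],tool_rot=v[3:]))
a=onz(C,321,186,.078);b=onz(C,315,258,.078);print("bar ang",np.degrees(np.arctan2(*(a-b)[1::-1])))
for p,q in [((245,0),(235,192)),((442,0),(402,215))]:
    a=onz(C,*p,.07);b=onz(C,*q,.07);print("lid ang",np.degrees(np.arctan2(*(a-b)[1::-1])))
E
```

```text
t 8.7 pos [ 0.4866 -0.2886  0.2113] yaw_y -103.4 q [-0.73  0.5   1.53 -0.    1.2   1.07] F [0.  0.5 0.4] w 0.0517
 shift cm [-4.94  0.84 -0.2 ]  turn [-0.76  0.74  0.41]  dist 5.01
bar ang 81.84155306149748
lid ang 80.08359788571701
lid ang 79.56927579738624
```

>>> send_rows(steps=[[[-1.5,0.3,0,-0.4,0.4,0.2],[-1.5,0.3,0,-0.3,0.3,0.2],[-1.5,0.2,0,0,0,0],[0,0,0,0,0,0],[0,0,0,0,0,0],[0,0,0,0,0,0]]])

```text
time: 9.2
position: [0.4815, -0.2935, 0.2435]
tool_rot: [-0.697, 0.051, 0.712, 0.061]
ft_force: [1.2, -0.5, 0.7]
grip_width: 0.0522
```

```bash
python3 - <<'E'
from h import *
to([.49,-.30,.26],-98.7)
o=get_obs();p,d=camera("wrist");cv2.imwrite("pics/w7.png",p[:,:,::-1]);np.save("/tmp/o7.npy",np.concatenate([o["position"],o["tool_rot"]]));np.save("/tmp/d7.npy",d);to([.545,-.305,.25])
p,d=camera("top");cv2.imwrite("pics/t7.png",p[:,:,::-1])
E
```

```text
t 9.2 pos [ 0.4815 -0.2935  0.2435] yaw_y -99.1 q [-0.74  0.43  1.54 -0.    1.19  0.99] F [ 1.2 -0.5  0.7] w 0.0522
 shift cm [-1.67  0.48 -0.91]  turn [-0.07  0.22  0.12]  dist 1.96
t 9.25 pos [ 0.4812 -0.2932  0.2431] yaw_y -99.1 q [-0.74  0.43  1.55 -0.    1.19  0.99] F [-0.4 -0.3 -0.3] w 0.0521
 shift cm [-0.85  0.14 -6.47]  turn None  dist 6.53
```

View pics/w7.png

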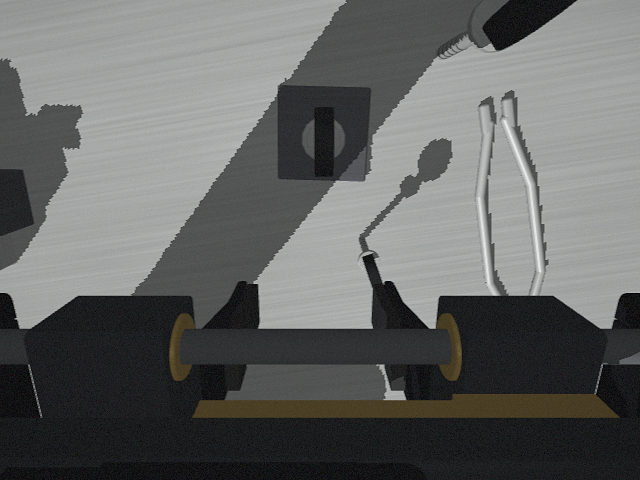

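```bash
python3 - <<'E'
from h import *
v=np.load("/tmp/o7.npy");C=cam("wrist",dict(position=v[:3],tool_rot=v[3:]));print("cam",C[2])
g=cv2.cvtColor(cv2.imread("pics/w7.png"),cv2.COLOR_BGR2GRAY)
s=g[95:185,300:350];print(s[45,:].tolist());
m=(s<35).astype(np.uint8);n,l,st,cc=cv2.connectedComponentsWithStats(m);i=1+np.argmax(st[1:,4]);print(st[i],cc[i])
r=cv2.minAreaRect(np.argwhere(l==i)[:,::-1].astype(np.float32));print(r)
u,vv=cc[i]+[300,95]
for z in(.146,.155,.168):print(z,onz(C,u,vv,z))
bp=cv2.boxPoints(r)+[300,95];W=np.array([onz(C,*q,.155) for q in bp]);print(W.round(4))
e=[W[1]-W[0],W[2]-W[1]]
for k in e: print(np.linalg.norm(k),np.degrees(np.arctan2(k[1],k[0])))
# disc depth
P=cloud(C,np.load("/tmp/d7.npy"));Q=P[95:185,300:350][l==i];print(np.nanmedian(Q,0),np.nanmax(Q[:,2]))
# stand base square: find
E
```

```text
cam [ 0.5606874  -0.30831057  0.40529184]
[49, 51, 72, 86, 88, 84, 86, 82, 88, 87, 88, 89, 85, 83, 57, 20, 28, 21, 10, 30, 22, 22, 38, 34, 25, 24, 38, 22, 29, 32, 35, 33, 22, 34, 67, 91, 85, 85, 88, 82, 83, 85, 86, 87, 75, 51, 49, 44, 49, 42]
[  14   12   21   70 1289] [23.7897595  46.15981381]
((23.999998092651367, 46.49999237060547), (19.999996185302734, 68.99998474121094), 0.0)
0.146 [ 0.54710268 -0.30832396  0.146     ]
0.155 [ 0.5475742  -0.30832349  0.155     ]
0.168 [ 0.54825529 -0.30832282  0.168     ]
[[ 0.5269 -0.2987  0.155 ]
 [ 0.5687 -0.3055  0.155 ]
 [ 0.5667 -0.3176  0.155 ]
 [ 0.5249 -0.3115  0.155 ]]
0.042284385564569114 -9.144989501714544
0.01230788129631349 -99.11964828216637
[ 0.54829126 -0.3082733   0.16632944] 0.17090718657506268
```

```bash
python3 - <<'E'
from h import *
a=np.radians(-99);ty=np.array([np.cos(a),np.sin(a)]);tz=np.array([ty[1],-ty[0]])
for n in ["top","side"]:
    C=cam(n);P=cloud(C,np.load(f"/tmp/{n}0.npy")).reshape(-1,3)
    m=(P[:,0]>.55)&(P[:,0]<.66)&(P[:,1]>-.52)&(P[:,1]<-.36)
    for lo in(.15,.17,.18,.19,.2):
        Q=P[m&(P[:,2]>lo)]
        if len(Q)==0: continue
        d=Q[:,:2]-[.5476,-.308];print(n,lo,len(Q),"y",(d@ty).min().round(3),(d@ty).max().round(3),"z",(d@tz).min().round(3),(d@tz).max().round(3))
E
```

```text
top 0.15 131 y 0.085 0.134 z -0.094 -0.052
top 0.17 127 y 0.085 0.134 z -0.094 -0.052
top 0.18 118 y 0.087 0.134 z -0.094 -0.052
top 0.19 99 y 0.089 0.134 z -0.094 -0.054
top 0.2 58 y 0.091 0.126 z -0.091 -0.056
side 0.15 384 y 0.093 0.14 z -0.096 -0.049
side 0.17 290 y 0.093 0.14 z -0.096 -0.049
side 0.18 224 y 0.094 0.139 z -0.094 -0.051
side 0.19 143 y 0.094 0.136 z -0.092 -0.053
side 0.2 56 y 0.103 0.126 z -0.087 -0.06
```

```bash
python3 - <<'E'
from h import *
to([.5476,-.308,.235],-99.1)
E
```

```text
t 9.3 pos [ 0.4812 -0.2932  0.2432] yaw_y -99.1 q [-0.74  0.43  1.55 -0.    1.19  0.99] F [ 0.4  0.3 -0.6] w 0.0521
 shift cm [ 0.66  0.42 -6.8 ]  turn [-0.    0.23  0.13]  dist 6.85
```

>>> send_rows(steps=[[[0,0.1,-1.5,0,0.1,0.1],[0,0.2,-2,0,0.1,0],[0,0.1,-2,0,0,0],[0,0,-1.3,0,0,0],[0,0,0,0,0,0],[0,0,0,0,0,0],[0,0,0,0,0,0]]])

```text
time: 9.88
position: [0.5534, -0.3074, 0.2364]
tool_rot: [-0.703, 0.054, 0.706, 0.058]
ft_force: [0.4, 0.4, 0.3]
grip_width: 0.0523
```

```bash
python3 - <<'E'
from h import *
to([.5476,-.308,.127],-99.1)
E
```

```text
t 9.88 pos [ 0.5534 -0.3074  0.2364] yaw_y -99.1 q [-0.68  0.53  1.39  0.    1.23  1.04] F [0.4 0.4 0.3] w 0.0523
 shift cm [10.95  0.21  0.51]  turn [-0.    0.04  0.05]  dist 10.96
```

>>> send_rows(steps=[[[1.5,0.1,0.3,0,0,0],[2,0.1,0.2,0,0,0],[2,0,0,0,0,0],[2,0,0,0,0,0],[0.5,0,0,0,0,0],[0,0,0,0,0,0]]])

```text
time: 10.38
position: [0.5452, -0.3076, 0.1552]
tool_rot: [-0.704, 0.055, 0.706, 0.058]
ft_force: [-0.2, -0.6, -0.2]
grip_width: 0.0526
```

```bash
python3 - <<'E'
from h import *
to([.5476,-.308,.127],-99.1)
E
```

```text
t 10.38 pos [ 0.5452 -0.3076  0.1552] yaw_y -99.2 q [-0.69  0.61  1.49  0.    1.05  1.04] F [-0.2 -0.6 -0.2] w 0.0526
 shift cm [ 2.82  0.01 -0.25]  turn [-0.01  0.04  0.04]  dist 2.83
```

>>> send_rows(steps=[[[0.8,0,-0.1,0,0,0],[0.8,0,-0.1,0,0,0],[0.8,0,-0.1,0,0,0],[0.4,0,0,0,0,0],[0,0,0,0,0,0]]])

```text
time: 10.8
position: [0.5493, -0.3092, 0.128]
tool_rot: [0.705, -0.056, -0.705, -0.057]
ft_force: [-1.4, 0.8, -0.5]
grip_width: 0.0523
```

```bash
python3 - <<'E'
from h import *
to([.5476,-.308,.127],-99.1)
p,d=camera("wrist");cv2.imwrite("pics/w8.png",p[:,:,::-1]);
E
```

```text
t 10.8 pos [ 0.5493 -0.3092  0.128 ] yaw_y -99.2 q [-0.69  0.65  1.5   0.    0.99  1.04] F [-1.4  0.8 -0.5] w 0.0523
 shift cm [ 0.1  -0.09  0.19]  turn [-0.02 -0.01  0.01]  dist 0.23
```

View pics/w8.png

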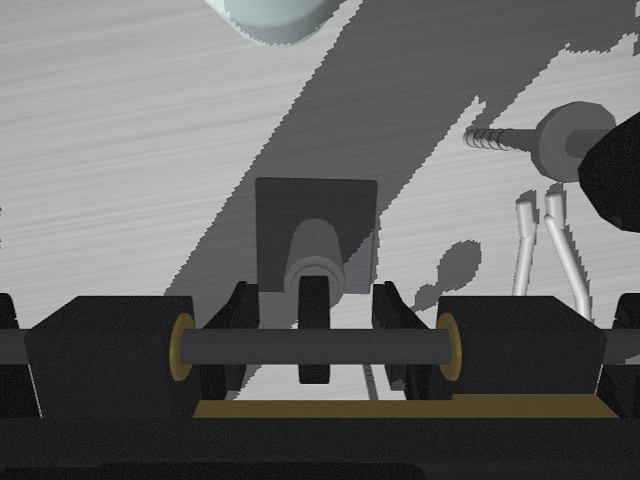

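>>> send_rows(steps=[[[0.1,0,0.15,0,0,0],[0,0,0,0,0,0],[0,0,0,0,0,0],[0,0,0,0,0,0],[0,0,0,0,0,0],[0,0,0,0,0,0],[0,0,0,0,0,0],[0,0,0,0,0,0]]], gripper=1, force=40)

```text
time: 11.52
position: [0.549, -0.3098, 0.1293]
tool_rot: [0.706, -0.057, -0.703, -0.056]
ft_force: [-0.1, 0.1, -0.6]
grip_width: 0.0115
```

>>> send_rows(steps=[[[0,0,0,0,0,0],[0,0,0,0,0,0],[0,0,0,0,0,0]]])

```text
time: 11.77
position: [0.5489, -0.3097, 0.1292]
tool_rot: [0.706, -0.057, -0.703, -0.056]
ft_force: [-0.0, 0.5, 0.3]
grip_width: 0.0119
```

```bash
python3 - <<'E'
from h import *
to([.5476,-.308,.127],-99.1)
print(get_obs()["moment"])
E
```

```text
t 11.77 pos [ 0.5489 -0.3097  0.1292] yaw_y -99.2 q [-0.69  0.64  1.5   0.    0.99  1.04] F [-0.   0.5  0.3] w 0.0119
 shift cm [ 0.22 -0.15  0.16]  turn [-0.01 -0.04 -0.01]  dist 0.3
[0.02957744 0.06592351 0.00764455]
```

>>> send_rows(steps=[[[-1,0,0,0,0,0],[-2,0,0,0,0,0],[-2.5,0,0,0,0,0],[-2.5,0,0,0,0,0],[-2.5,0,0,0,0,0],[-2.5,0,0,0,0,0],[-2,0,0,0,0,0],[0,0,0,0,0,0]]])

```text
time: 12.43
position: [0.5488, -0.3091, 0.2877]
tool_rot: [0.706, -0.057, -0.703, -0.057]
ft_force: [0.8, -0.0, 0.3]
grip_width: 0.012
```

```bash
python3 - <<'E'
from h import *
to([.5676,.2145,.27],-60)
p,d=camera("wrist");cv2.imwrite("pics/w9.png",p[:,:,::-1]);
p,d=camera("side");cv2.imwrite("pics/s9.png",p[:,:,::-1]);
E
```

```text
t 12.43 pos [ 0.5488 -0.3091  0.2877] yaw_y -99.2 q [-0.69  0.47  1.35  0.    1.32  1.04] F [ 0.8 -0.   0.3] w 0.012
 shift cm [  1.77 -51.99   6.53]  turn [-6.54 -0.04 -0.01]  dist 52.43
```

View pics/w9.png

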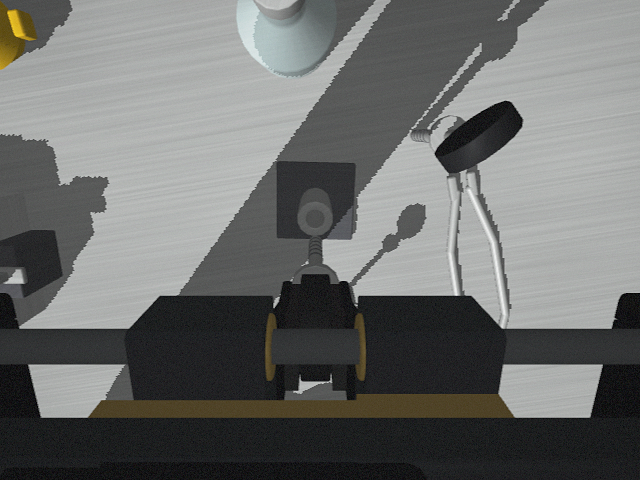

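View pics/s9.png

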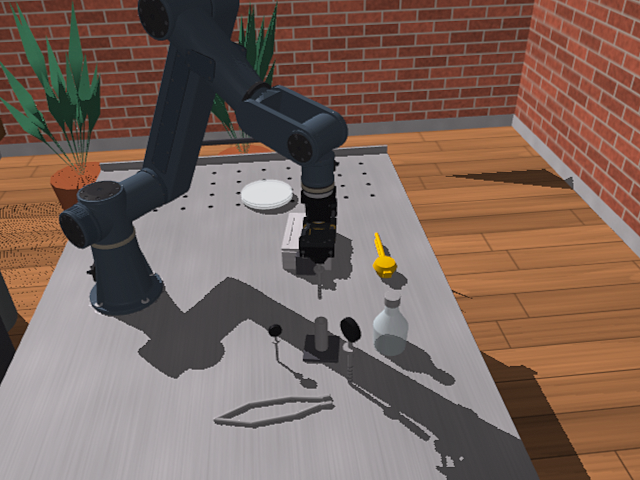

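```bash
cat >> h.py <<'E'
def toolproj(X):
    c=camera_params("wrist");T=np.linalg.inv(c["T_tool_cam"]);X=np.asarray(X,float)
    q=(X@T[:3,:3].T+T[:3,3])@c["intrinsics"].T;return q[...,:2]/q[...,2:]
def toolray_x(u,v,x):
    c=camera_params("wrist");T=c["T_tool_cam"];d=T[:3,:3]@np.linalg.inv(c["intrinsics"])@np.array([u,v,1.]);return T[:3,3]+d*(x-T[0,3])/d[0]
E
python3 - <<'E'
from h import *
print(toolproj([[.117,0,0],[.117,0,.0015],[.1,0,0],[.03,0,0]]).round(1))
a=cv2.imread("pics/w9.png");cv2.imwrite("pics/w9z.png",cv2.resize(a[220:310,270:360],(720,720),interpolation=cv2.INTER_CUBIC))
E
```

```text
[[315.4 234.9]
 [315.4 236.8]
 [315.4 241.2]
 [315.4 277.5]]
```

View pics/w9z.png

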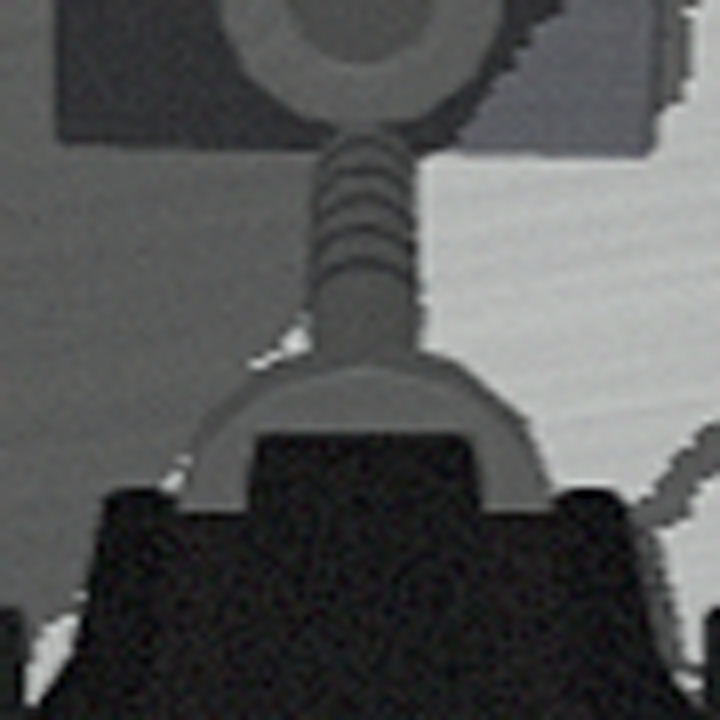

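```bash
python3 - <<'E'
from h import *
for zo in (0,.0015,.003,.0045): print(zo,"collar top/bot far edge",toolproj([[.0232,0,zo-.013],[.0292,0,zo-.013]]).round(1).tolist(),"hemi centre",toolproj([.1125,0,zo]).round(1))
E
```

```text
0 collar top/bot far edge [[315.4, 258.7], [315.4, 255.1]] hemi centre [315.4 236.5]
0.0015 collar top/bot far edge [[315.4, 261.5], [315.4, 257.8]] hemi centre [315.4 238.4]
0.003 collar top/bot far edge [[315.4, 264.3], [315.4, 260.4]] hemi centre [315.4 240.3]
0.0045 collar top/bot far edge [[315.4, 267.0], [315.4, 263.1]] hemi centre [315.4 242.3]
```

>>> send_rows(steps=[[[0,-2,0.3,-0.7,0,0],[0,-3.5,0.3,-0.9,0,0],[0,-3.7,0,-0.9,0,0],[0,-3.8,-0.5,-0.9,0,0],[0,-3.8,-0.9,-0.4,0,0],[0,-3.8,-1,0,0,0],[0,-3.8,-1,0,0,0],[0,-3.8,-1,0,0,0]]])

```text
time: 13.2
position: [0.5407, -0.0158, 0.2675]
tool_rot: [-0.693, -0.091, 0.711, -0.079]
ft_force: [0.8, -0.4, -0.9]
grip_width: 0.0118
```

```bash
python3 - <<'E'
from h import *
to([.5716,.2165,.275],-76)
E
```

```text
t 13.2 pos [ 0.5407 -0.0158  0.2675] yaw_y -76.2 q [-0.24  0.37  1.57  0.01  1.23  1.09] F [ 0.8 -0.4 -0.9] w 0.0118
 shift cm [ -0.53 -21.83  -8.53]  turn [-0.03  0.23  0.18]  dist 23.45
```

>>> send_rows(steps=[[[-0.4,-3.7,-1.4,0,0.1,0.1],[-0.4,-3.7,-1.4,0,0.1,0],[-0.4,-3.7,-1.4,0,0,0],[-0.2,-3.5,-1.4,0,0,0],[0,-3,-1.2,0,0,0],[0,-2,-0.8,0,0,0],[0,-1,-0.4,0,0,0],[0,0,0,0,0,0]]])

```text
time: 13.87
position: [0.5552, 0.2221, 0.2649]
tool_rot: [-0.687, -0.093, 0.716, -0.083]
ft_force: [1.0, -0.3, 0.2]
grip_width: 0.0117
```

```bash
python3 - <<'E'
from h import *
to([.5716,.2165,.275],-76)
E
```

```text
t 13.87 pos [0.5552 0.2221 0.2649] yaw_y -75.7 q [0.19 0.46 1.43 0.02 1.29 1.5 ] F [ 1.  -0.3  0.2] w 0.0117
 shift cm [-1.08  0.93 -1.41]  turn [0.05 0.36 0.18]  dist 2.0
```

>>> send_rows(steps=[[[0,0.3,-0.5,0,0.2,0.1],[0,0.3,-0.5,0,0.2,0.1],[0,0,0,0,0,0],[0,0,0,0,0,0],[0,0,0,0,0,0]]])

```text
time: 14.28
position: [0.5653, 0.2123, 0.2605]
tool_rot: [-0.702, -0.084, 0.702, -0.089]
ft_force: [-1.1, 0.1, -0.6]
grip_width: 0.0119
```

```bash
python3 - <<'E'
from h import *
to([.5716,.2165,.25],-76)
p,d=camera("wrist");cv2.imwrite("pics/w10.png",p[:,:,::-1]);
E
```

```text
t 14.28 pos [0.5653 0.2123 0.2605] yaw_y -76.0 q [ 0.18  0.46  1.44 -0.01  1.24  1.51] F [-1.1  0.1 -0.6] w 0.0119
 shift cm [ 1.05 -0.26 -0.71]  turn [ 0.01  0.01 -0.06]  dist 1.29
```

View pics/w10.png

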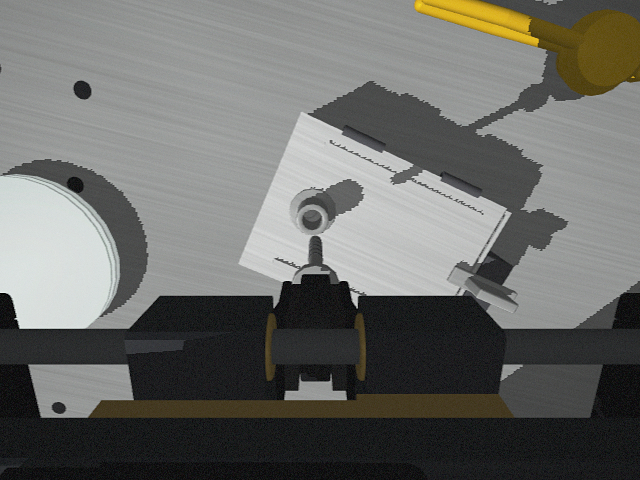

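```bash
python3 - <<'E'
from h import *
o=get_obs()
a=cv2.imread("pics/w10.png");g=cv2.cvtColor(a,cv2.COLOR_BGR2GRAY);cv2.imwrite("pics/w10z.png",cv2.resize(a[185:275,268:358],(720,720),interpolation=cv2.INTER_CUBIC))
print(toolproj([.1555,0,.004]),toolray_x(313,217,.1555))
E
```

```text
[315.41406431 227.65476324] [ 0.1555     -0.00205809 -0.00533765]
```

View pics/w10z.png

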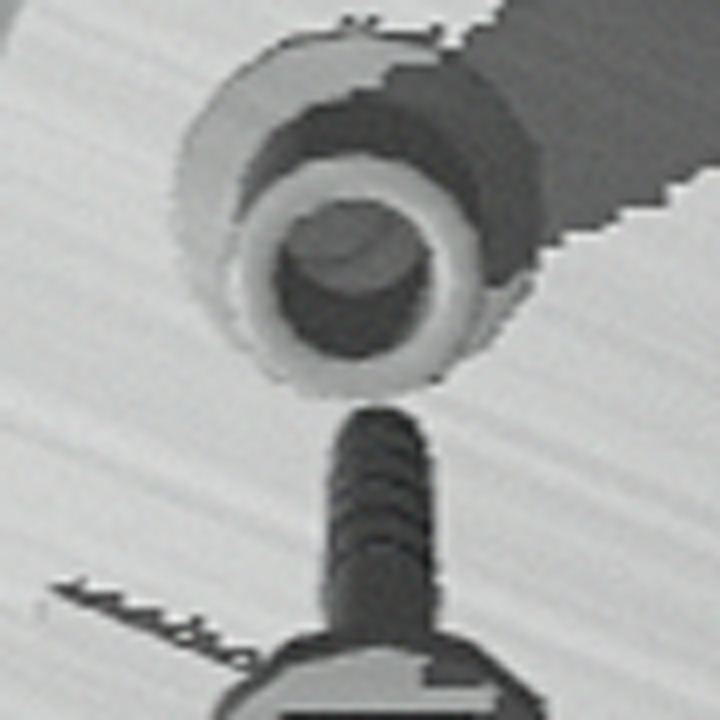

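>>> send_rows(steps=[[[0.3,-0.15,-0.4,0,0,0],[0.3,-0.15,-0.35,0,0,0],[0.3,0,0,0,0,0],[0,0,0,0,0,0],[0,0,0,0,0,0]]])

```text
time: 14.75
position: [0.5737, 0.2155, 0.2514]
tool_rot: [0.702, 0.083, -0.702, 0.088]
ft_force: [-0.5, 0.4, -0.4]
grip_width: 0.0117
```

```bash
python3 - <<'E'
from h import *
to([.5716,.2165,.25],-76)
p,d=camera("wrist");a=p[:,:,::-1];cv2.imwrite("pics/w11.png",a);to([.5716,.2165,.25],-76)
cv2.imwrite("pics/w11z.png",cv2.resize(a[185:275,268:358],(720,720),interpolation=cv2.INTER_CUBIC))
E
```

```text
t 14.75 pos [0.5737 0.2155 0.2514] yaw_y -76.1 q [ 0.18  0.48  1.43 -0.01  1.23  1.51] F [-0.5  0.4 -0.4] w 0.0117
 shift cm [ 0.14 -0.15  0.18]  turn [-0.02 -0.   -0.07]  dist 0.27
t 14.8 pos [0.5735 0.2155 0.2513] yaw_y -76.1 q [ 0.18  0.48  1.43 -0.01  1.23  1.51] F [ 0.3 -0.4 -1.6] w 0.012
 shift cm [ 0.13 -0.14  0.16]  turn [-0.02  0.   -0.07]  dist 0.25
```

View pics/w11z.png

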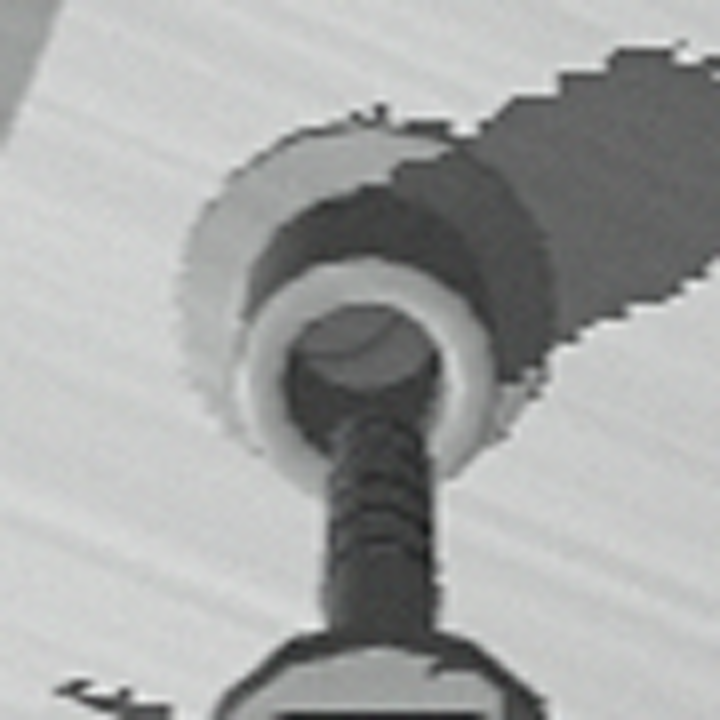

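```bash
python3 - <<'E'
from h import *
print(toolray_x(313.2,232.1,.1463), toolray_x(315.1,241.8,.1125))
E
```

```text
[ 0.1463     -0.0018499   0.00549369] [ 0.1125     -0.00024538  0.00402202]
```

>>> send_rows(steps=[[[0.6,-0.1,0.1,0,0,0],[0.6,-0.1,0.05,0,0,0],[0.6,0,0,0,0,0],[0.2,0,0,0,0,0],[0,0,0,0,0,0]]])

```text
time: 15.22
position: [0.5707, 0.2175, 0.2289]
tool_rot: [-0.702, -0.083, 0.702, -0.088]
ft_force: [-0.2, -0.6, -1.2]
grip_width: 0.0116
```

```bash
python3 - <<'E'
from h import *
to([.5716,.2165,.25],-76)
p,d=camera("wrist");a=p[:,:,::-1];cv2.imwrite("pics/w12.png",a);to([.5716,.2165,.25],-76)
cv2.imwrite("pics/w12z.png",cv2.resize(a[205:295,268:358],(720,720),interpolation=cv2.INTER_CUBIC))
E
```

```text
t 15.22 pos [0.5707 0.2175 0.2289] yaw_y -76.1 q [ 0.18  0.5   1.46 -0.01  1.18  1.52] F [-0.2 -0.6 -1.2] w 0.0116
 shift cm [-2.1   0.13 -0.06]  turn [-0.02  0.01 -0.07]  dist 2.11
t 15.27 pos [0.5707 0.2174 0.229 ] yaw_y -76.1 q [ 0.18  0.5   1.46 -0.01  1.18  1.52] F [-0.7  0.  -0.6] w 0.0115
 shift cm [-2.1   0.13 -0.07]  turn [-0.02  0.01 -0.07]  dist 2.1
```

View pics/w12z.png

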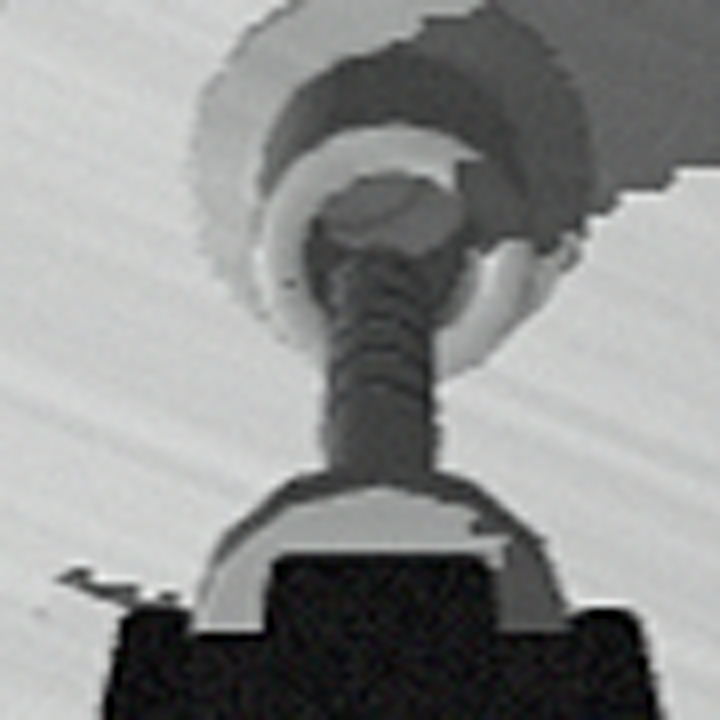

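```bash
python3 - <<'E'
from h import *
print(toolray_x(316.1,236.2,.124))
E
```

```text
[0.124      0.00052516 0.00285855]
```

>>> send_rows(steps=[[[0.4,0.05,-0.12,0,0,0],[0.6,0,0,0,0,0],[0.6,0,0,0,0,0],[0.6,0,0,0,0,0],[0,0,0,0,0,0]]])

```text
time: 15.68
position: [0.5727, 0.2171, 0.2053]
tool_rot: [0.702, 0.083, -0.701, 0.088]
ft_force: [0.2, -0.7, -0.7]
grip_width: 0.0117
```

```bash
python3 - <<'E'
from h import *
to([.5717,.2167,.25],-76)
p,d=camera("wrist");a=p[:,:,::-1];cv2.imwrite("pics/w13.png",a);to([.5716,.2165,.25],-76)
cv2.imwrite("pics/w13z.png",cv2.resize(a[205:295,268:358],(720,720),interpolation=cv2.INTER_CUBIC))
E
```

```text
t 15.68 pos [0.5727 0.2171 0.2053] yaw_y -76.1 q [ 0.18  0.53  1.48 -0.01  1.13  1.52] F [ 0.2 -0.7 -0.7] w 0.0117
 shift cm [-4.47  0.05  0.1 ]  turn [-0.02 -0.   -0.07]  dist 4.47
t 15.73 pos [0.5729 0.2171 0.2057] yaw_y -76.1 q [ 0.18  0.53  1.48 -0.01  1.13  1.52] F [ 0.3 -0.3 -0.4] w 0.0118
 shift cm [-4.43  0.06  0.14]  turn [-0.02 -0.01 -0.07]  dist 4.43
```

View pics/w13z.png

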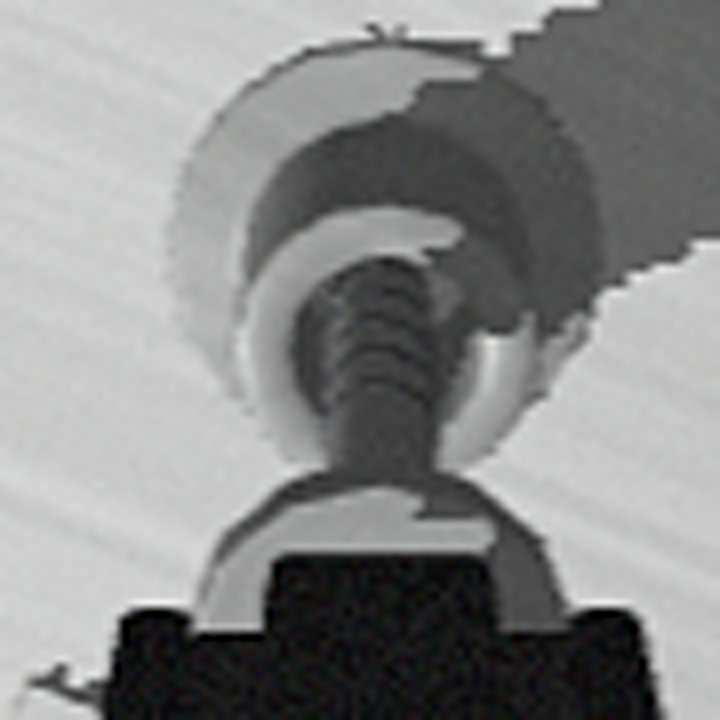

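```bash
python3 - <<'E'
from h import *
print(toolray_x(315.7,248.2,.1005))
E
```

```text
[0.1005     0.00019379 0.00530579]
```

>>> send_rows(steps=[[[0.5,0,0.12,0,0,0],[0.7,0,0,0,0,0],[0.7,0,0,0,0,0],[0.7,0,0,0,0,0],[0.7,0,0,0,0,0],[0.7,0,0,0,0,0],[0.4,0,0,0,0,0],[0,0,0,0,0,0]]])

```text
time: 16.4
position: [0.5719, 0.2165, 0.1569]
tool_rot: [0.703, 0.083, -0.701, 0.088]
ft_force: [-0.5, -0.8, -0.5]
grip_width: 0.0115
```

```bash
python3 - <<'E'
from h import *
to([.5717,.2167,.134],-76)
print(get_obs()["moment"])
E
```

```text
t 16.4 pos [0.5719 0.2165 0.1569] yaw_y -76.1 q [ 0.18  0.59  1.53 -0.01  1.02  1.52] F [-0.5 -0.8 -0.5] w 0.0115
 shift cm [ 2.29 -0.04  0.01]  turn [-0.02 -0.01 -0.07]  dist 2.29
[0.0362337  0.00651214 0.03242674]
```

No side force so far; 23 mm left to go.

>>> send_rows(steps=[[[0.5,0,0,0,0,0],[0.5,0,0,0,0,0],[0.5,0,0,0,0,0],[0.4,0,0,0,0,0],[0.2,0,0,0,0,0],[0,0,0,0,0,0]]])

```text
time: 16.9
position: [0.5727, 0.2165, 0.1342]
tool_rot: [0.703, 0.083, -0.701, 0.088]
ft_force: [-0.6, -0.7, 2.9]
grip_width: 0.0119
```

```bash
python3 - <<'E'
from h import *
to([.5717,.2167,.134],-76)
p,d=camera("wrist");a=p[:,:,::-1];cv2.imwrite("pics/w14.png",a)
cv2.imwrite("pics/w14z.png",cv2.resize(a[205:325,258:378],(720,720),interpolation=cv2.INTER_CUBIC))
E
```

```text
t 16.9 pos [0.5727 0.2165 0.1342] yaw_y -76.1 q [ 0.18  0.62  1.55 -0.01  0.97  1.52] F [-0.6 -0.7  2.9] w 0.0119
 shift cm [ 0.02 -0.05  0.09]  turn [-0.02 -0.02 -0.07]  dist 0.1
```

View pics/w14z.png

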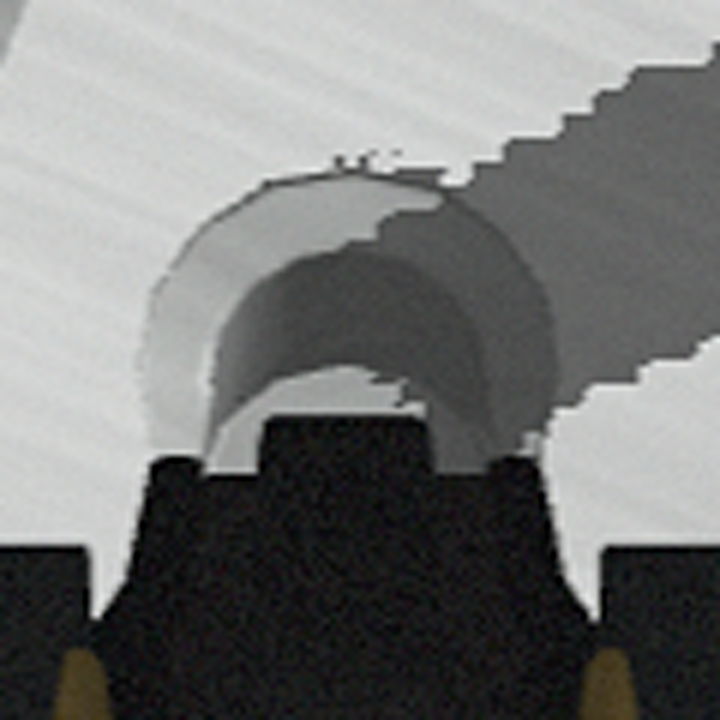

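>>> send_rows(steps=[[[0.2,0,0,0,0,0],[0.2,0,0,0,0,0],[0.2,0,0,0,0,0],[0.1,0,0,0,0,0],[0.1,0,0,0,0,0]]])

```text
time: 17.37
position: [0.5733, 0.2166, 0.1342]
tool_rot: [0.704, 0.083, -0.699, 0.088]
ft_force: [-1.4, -0.2, 3.5]
grip_width: 0.0121
```

```bash
python3 - <<'E'
from h import *
to([.5717,.2167,.134],-76)
E
```

```text
t 17.37 pos [0.5733 0.2166 0.1342] yaw_y -76.1 q [ 0.18  0.62  1.55 -0.01  0.97  1.52] F [-1.4 -0.2  3.5] w 0.0121
 shift cm [ 0.02 -0.05  0.15]  turn [-0.01 -0.06 -0.07]  dist 0.16
```

>>> send_rows(steps=[[[0.4,0,0.05,0,0,0],[0.4,0,0,0,0,0],[0.4,0,0,0,0,0],[0.3,0,0,0,0,0]]])

```text
time: 17.7
position: [0.5733, 0.2166, 0.1341]
tool_rot: [0.706, 0.083, -0.698, 0.089]
ft_force: [-4.8, -1.0, 11.4]
grip_width: 0.0121
```

```bash
python3 - <<'E'
from h import *
to([.5717,.2167,.134],-76)
p,d=camera("side");a=p[:,:,::-1];cv2.imwrite("pics/s15.png",cv2.resize(a[170:290,240:400],(800,600),interpolation=cv2.INTER_CUBIC))
E
```

```text
t 17.7 pos [0.5733 0.2166 0.1341] yaw_y -76.0 q [ 0.18  0.62  1.55 -0.01  0.96  1.52] F [-4.8 -1.  11.4] w 0.0121
 shift cm [ 0.01 -0.05  0.15]  turn [-0.   -0.1  -0.09]  dist 0.16
```

View pics/s15.png

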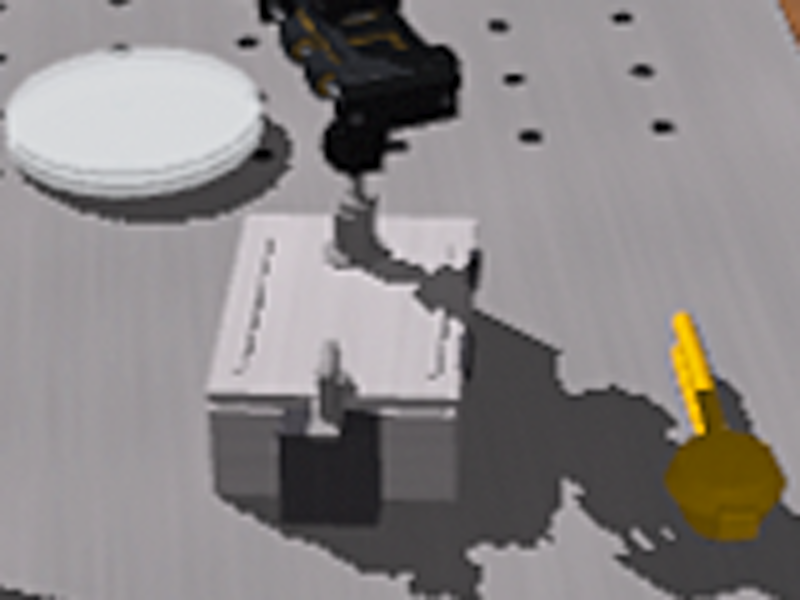

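>>> send_rows(steps=[[[-0.3,0,0.1,0,0,0],[-0.8,0,0,0,0,0],[-1,0,0,0,0,0],[-1.2,0,0,0,0,0],[-1.2,0,0,0,0,0],[-1.2,0,0,0,0,0],[-1.2,0,0,0,0,0],[-0.8,0,0,0,0,0]]])

```text
time: 18.42
position: [0.5711, 0.2169, 0.2143]
tool_rot: [0.705, 0.083, -0.699, 0.089]
ft_force: [0.3, 0.1, -1.2]
grip_width: 0.0118
```

```bash
python3 - <<'E'
from h import *
to([.5722,.2167,.29],-76)
E
```

```text
t 18.42 pos [0.5711 0.2169 0.2143] yaw_y -76.0 q [ 0.18  0.51  1.48 -0.01  1.13  1.51] F [ 0.3  0.1 -1.2] w 0.0118
 shift cm [-7.57  0.11 -0.17]  turn [-0.   -0.08 -0.08]  dist 7.57
```

>>> send_rows(steps=[[[-1.2,0,0,0,0,0],[-1.5,0,0,0,0,0],[-1.8,0,0,0,0,0],[-2,0,0,0,0,0],[-2.5,0,0,0,0,0],[-2.5,0,0,0,0,0],[-1,0,0,0,0,0],[0,0,0,0,0,0]]])

```text
time: 19.08
position: [0.5699, 0.2178, 0.3466]
tool_rot: [0.705, 0.083, -0.699, 0.089]
ft_force: [0.4, -0.4, -0.1]
grip_width: 0.0116
```

```bash
python3 - <<'E'
from h import *
to([.5722,.2167,.32],-76)
o=get_obs()
p,d=camera("wrist");a=p[:,:,::-1];cv2.imwrite("pics/w16.png",a)
E
```

```text
t 19.08 pos [0.5699 0.2178 0.3466] yaw_y -76.0 q [ 0.19  0.39  1.31 -0.01  1.43  1.51] F [ 0.4 -0.4 -0.1] w 0.0116
 shift cm [ 2.66  0.14 -0.17]  turn [-0.   -0.08 -0.08]  dist 2.67
```

View pics/w16.png

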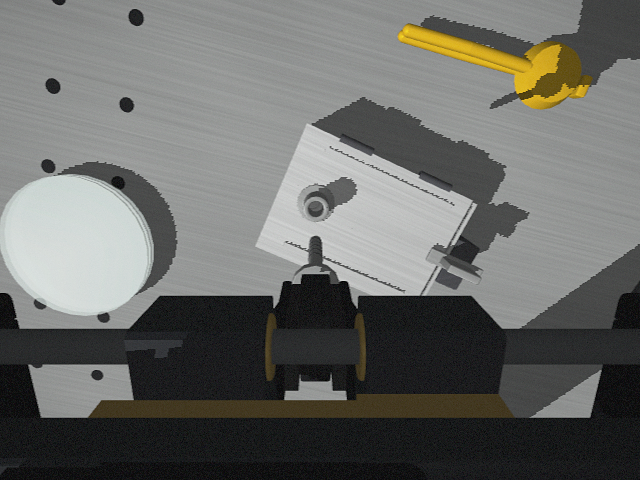

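>>> send_rows(steps=[[[0,0,0,0,0,-0.4],[0,0,0,0,0,-0.7],[0,0,0,0,0,-0.8],[0,0,0,0,0,-0.8]]])

```text
time: 19.47
position: [0.5665, 0.2223, 0.3431]
tool_rot: [-0.683, -0.188, 0.706, 0.012]
ft_force: [0.3, -0.4, -0.4]
grip_width: 0.0116
```

```bash
cat >> h.py <<'E'
def lvl(az):
    a=np.radians(az);tx=np.array([np.cos(a),np.sin(a),0]);ty=np.array([0,0,1.])
    o=get_obs();Rm=R.from_quat(o["tool_rot"]).as_matrix()
    print("tool x",Rm[:,0].round(3),"y",Rm[:,1].round(3))
    return np.stack([tx,ty,np.cross(tx,ty)],1)
E
python3 - <<'E'
from h import *
to([.57,.218,.35],Rt=lvl(100))
E
```

```text
tool x [-0.067  0.274 -0.959] y [ 0.24  -0.929 -0.282]
t 19.47 pos [0.5665 0.2223 0.3431] yaw_y -75.5 q [0.05 0.4  1.35 0.28 1.46 1.32] F [ 0.3 -0.4 -0.4] w 0.0116
 shift cm [-0.8   0.29 -0.23]  turn [-23.64  17.68   0.88]  dist 0.88
```

>>> send_rows(steps=[[[-0.3,0,0,0,0,-0.9],[-0.3,0,0,0,0,-0.9],[-0.3,0,0,0,0,-0.9],[-0.2,0,0,0,0,-0.9],[-0.2,0,0,0,0,-0.9],[0,0,0,0,0,-0.9]]])

```text
time: 19.97
position: [0.5661, 0.2158, 0.35]
tool_rot: [-0.597, -0.378, 0.673, 0.219]
ft_force: [0.6, 0.1, -2.1]
grip_width: 0.0121
```

```bash
sed -i 's/ty=np.array(\[0,0,1.\])/ty=np.array([0,0,-1.])/' h.py
python3 - <<'E'
from h import *
to([.57,.218,.35],Rt=lvl(104))
E
```

```text
tool x [-0.191  0.746 -0.638] y [ 0.156 -0.618 -0.77 ]
t 19.97 pos [0.5661 0.2158 0.35  ] yaw_y -75.9 q [-0.2   0.51  1.42  0.77  1.66  1.02] F [ 0.6  0.1 -2.1] w 0.0121
 shift cm [ 0.09 -0.08 -0.43]  turn [-0.    0.05 -6.6 ]  dist 0.44
```

>>> send_rows(steps=[[[0,-0.2,0,0,0,-0.9],[0,-0.2,0,0,0,-0.9],[0,-0.2,0,0,0,-0.9],[0,-0.2,0,0,0,-0.9],[0,-0.2,0,0,0,-0.9],[0,-0.1,0,0,0,-0.9],[0,0,0,0,0,-0.6]]])

```text
time: 20.55
position: [0.5659, 0.2159, 0.3505]
tool_rot: [-0.443, -0.543, 0.567, 0.433]
ft_force: [-0.0, 0.5, -1.5]
grip_width: 0.0118
```

```bash
python3 - <<'E'
from h import *
to([.57,.218,.35],Rt=lvl(104))
E
```

```text
tool x [-0.233  0.972 -0.032] y [-0.01  -0.035 -0.999]
t 20.55 pos [0.5659 0.2159 0.3505] yaw_y -105.8 q [-0.3   0.76  1.51  1.18  1.95  0.81] F [-0.   0.5 -1.5] w 0.0118
 shift cm [ 0.11  0.04 -0.44]  turn [-0.17 -0.09 -0.3 ]  dist 0.46
```

Level to about 2°. Trim, settle and look.

>>> send_rows(steps=[[[0,0,0,0,0,-0.2],[0,0,0,0,0,0],[0,0,0,0,0,0],[0,0,0,0,0,0],[0,0,0,0,0,0],[0,0,0,0,0,0]]])

```text
time: 21.05
position: [0.5655, 0.2161, 0.3448]
tool_rot: [-0.435, -0.544, 0.565, 0.442]
ft_force: [0.3, -0.3, -0.9]
grip_width: 0.0115
```

```bash
python3 - <<'E'
from h import *
to([.57,.218,.35],Rt=lvl(104))
print(np.abs(get_obs()["joint_velocities"]).max())
for n in["side","wrist","top"]:
    p,d=camera(n);cv2.imwrite(f"pics/{n}20.png",p[:,:,::-1])
    if n=="side": np.save("/tmp/ds20.npy",d)
to([.57,.218,.35],Rt=lvl(104))
E
```

```text
tool x [-0.231  0.973 -0.01 ] y [-0.027 -0.017 -0.999]
t 21.05 pos [0.5655 0.2161 0.3448] yaw_y -147.5 q [-0.3   0.78  1.51  1.19  1.95  0.8 ] F [ 0.3 -0.3 -0.9] w 0.0115
 shift cm [ 0.08 -0.54 -0.46]  turn [-0.29 -0.11 -0.1 ]  dist 0.72
0.019529768010656996
tool x [-0.231  0.973 -0.01 ] y [-0.027 -0.017 -0.999]
t 21.2 pos [0.5655 0.216  0.3448] yaw_y -148.1 q [-0.3   0.78  1.51  1.19  1.96  0.8 ] F [-0.1  0.   0.2] w 0.0115
 shift cm [ 0.09 -0.53 -0.47]  turn [-0.29 -0.11 -0.09]  dist 0.71
```

View pics/side20.png

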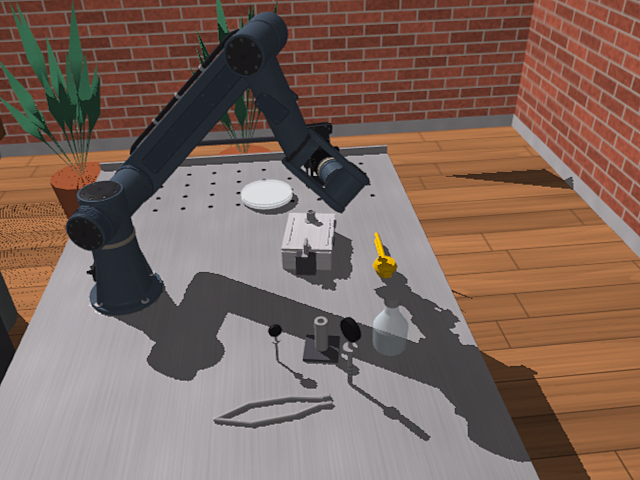

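View pics/wrist20.png

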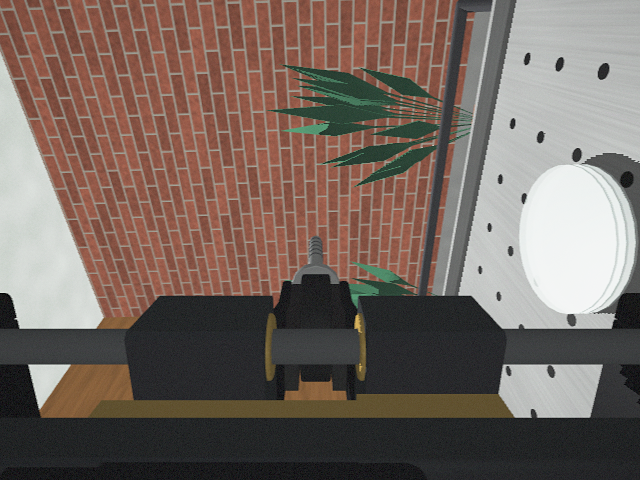

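View pics/top20.png

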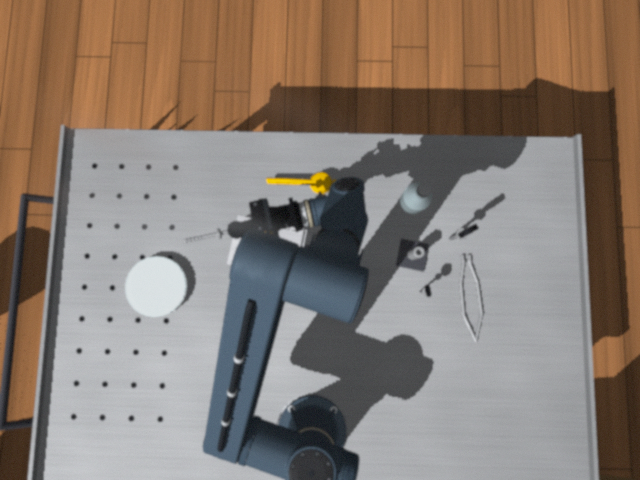

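```bash
python3 - <<'E'
from rig import *
o=get_obs();print(o["time"],o["position"],o["joint_velocities"].round(3),o["grip_width"])
print(hand_in())
E
```

```text
21.2 [0.56551821 0.21600715 0.34484658] [-0.002  0.006  0.002 -0.    -0.002  0.   ] 0.011513172330432976
the job is handed in; nothing more can be done
None
```

I turned the turnbutton across to its stop and ran the rod down the guide tube and out again. I handed in at 21.2 s of the 61 s, with the rod held level. The hand-in gave no verdict.

- **Turnbutton:** I gripped the fin and turned it until it hit the stop, where the wrist moment jumped to about 0.45 Nm. Afterwards the picture put the bar within about 2° of square to the lid edge. It was still across in the last side view.
- **Rod:** I took the middle-sized one from the stand; its disc measured about 42–44 mm, against about 33 and 57 mm for the other two. The wrist view showed it about 4 mm off the fingers' centre line, so I corrected for that before entering the tube.
- **Insertion:** The tool stopped at 0.1341 m and would not go lower under an 11 N push. I had worked out 0.134 m for the collar resting on the mouth.
- **End state:** The rod was fully drawn out and held at about 0.345 m height. The gripper's axis was within about 1° of level, and the wrist picture showed the rod unmoved in the grip. The finger opening was 11.5 mm and the joint speeds were near zero. The pictures showed the rod touching nothing but the gripper.
- **Bystanders:** The plates, decanter, squeezer and tongs looked unmoved in the last pictures. I did not measure their positions again.

The three cameras gave positions for the tube mouth and pivot that differed by 2–4 mm. I used the wrist camera's values for the grips and the insertion.

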